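# Clear the goldsmith's bench into its trays

## Robot

A 6-joint arm with a two-finger parallel gripper is mounted at the origin on the work surface. World frame = base frame: x ahead of the robot, y to its left, z up, the work surface at z = 0. Lengths are in m, angles in rad, forces in N, time in s.
With the tool pointing down it reaches from about 0.35 to 0.975 m from the base axis. Payload 4.9 kg.
Tool frame: the origin (TCP) lies midway between the tips of the shut fingers; the grasp point (between the pads) lies behind it (manip.grasp_offset is the y of the grasp point in the tool frame, in m); y points along the fingers, z is the direction in which the jaws open and shut, and the axes are right-handed (so a half turn about y gives the same grasp; the last joint's range is limited). The gripper opens to 85 mm and grips with 20 to 120 N. Pads are 22 mm wide; open, the fingers measure 114 mm over their backs; the gripper's body (76 mm by 85 mm) begins 54 mm behind the grasp point. The pads swing forward as they close: fully open they stand 13 mm farther back than shut.
Start: joints at [-1.277, 0.053, 1.613, -0, 1.476, -0.119], TCP at [0.251, -0.572, 0.231] pointing down, gripper open.
Joint ranges: [-3.01, 3.01], [-1.01, 2.22], [0.06, 2.58], [-1.02, 4.17], [0.09, 2.62], [-3.14, 3.14]. Speed limits (rad/s): [2.57, 2.57, 3.14, 3.14, 3.14, 3.14].

## Interface

Orientations are given as a unit quaternion [w, x, y, z].
In Python, from plant import manip gives the robot as it stands. The module is installed in compiled form; this text tells all that it offers.
- The arm moves only by the shell command python3 -m jog 'ROWS'. ROWS is a JSON object of lists of equal length, an entry for each row: "offset": the shift along the world's x, y, z in units of 50 mm (1.0 is 50 mm), a list of three; "angular": the turn, a rotation vector about the world's x, y, z in units of 6 degrees (1.0 is 6 degrees), a list of three; "jaw": the finger opening in mm, from 0 to 85.4. In form: {"offset": [[tx, ty, tz], ...], "angular": [[ax, ay, az], ...], "jaw": [jaw, ...]}. A call has 1 to 12 rows; each row shifts and turns the commanded pose from where the row before left it; what a row does not reach is not made up. A row lasts 1/10 s, in which the tool goes at most 50 mm and 8.59 degrees, less where a joint would pass 70% of its speed; a pose out of reach is approached as far as the arm can. A call is refused whole if a number of a shift passes 1 or a number of a turn 1, either way. A call with a gripper value outside its range is refused whole. The fingers move at their own pace and stop on an object; the grip force is fixed at half the most. Time passes only in rows, so rows that do not move let the fingers close. It gives the time, the measured TCP pose, the force and the opening at its end, in the units of the state.
- manip.state(): the state, without advancing time (a new reading comes with each control period).
- manip.grab_frame(name): name is "side" or "top" or "wrist"; returns the picture (384x512x3 uint8, blue, green, red); there is no depth.
- manip.camera_model(name): a dict with "fx", "fy", "cx", "cy" (pixels), "rvec" (rotation vector, rad) and "tvec" (3), from world to camera coordinates, as OpenCV has them; the wrist camera has in their place "mount" (4x4, takes a point from camera to tool coordinates, whose origin is the TCP and whose axes are the tool frame's). Camera axes: x right, y down, z forward; pixel columns grow to the right and rows downward; lengths in m; the calibration is good to about 2 mm. The wrist camera is an equidistant fisheye: a pixel r from the principal point sees the ray r / f radians off the axis. A picture is of the moment at which its call begins: read the wrist's pose just before it. camera_model takes no time and is no camera call.
- manip.job_done(): hands the job in, once; it reports no verdict.
The state is a dict: "time": time; "joint_pos": joint angles; "joint_vel": joint speeds; "joint_efforts": joint torques, N m; "tool_pos": TCP position; "tool_rot": TCP orientation; "contact_force": force on the tool from outside, world axes, zero at the start; "ft_torque": the same for the moment, N m; "gripper_width": opening from 0.0 (shut) to 1.0 (fully open).
Only numpy, scipy, OpenCV 4.12 (cv2) and the standard library are available. Lean on these libraries where they do the work, as an engineer would, in place of code of your own. Each camera call takes 0.05 s, during which the arm holds its last target.

## Task

Tidy the goldsmith's bench: lay both files flat and lengthwise, side by side, in the oblong tray, lay both bangles flat, side by side, in the round dish, and put the square steel bench block flat in the square tray. Set each piece down rather than dropping it, and leave the jar and the hammer where they are.

Things in the scene. Friction and masses are not known exactly. Their poses are not given: they have to be found in the camera images.
- broad_file: loose hand file, wooden handle with brass ferrule and dark steel blade 15 mm wide. Origin on the underside, mid-length (120 mm long); x from handle to tip, z up. Handle: x -60 to -10 mm, 16 wide, 14 high, flat sides (pinch it at about x = -22, near the centre of mass). Blade: x -10 to 60, 5 thick, flush with the underside. 50 g, does not roll.
- slim_file: loose hand file, as the broad one but with a blade only 8 mm wide. Origin on the underside, mid-length (120 mm long); x from handle to tip, z up. Handle: x -60 to -10 mm, 16 wide, 14 high, flat sides (pinch it at about x = -22, near the centre of mass). Blade: x -10 to 60, 5 thick, flush with the underside. 50 g, does not roll.
- broad_bangle: loose plain brass bangle, the taller one, lying flat: an open hoop of outer diameter 66 mm, inner 58 mm, 18 mm high. Origin at the hoop's centre, at half height (9 mm above its support), z along its axis. About 110 g.
- narrow_bangle: loose plain brass bangle, the lower one, lying flat: outer diameter 66 mm, inner 58 mm, 10 mm high. Origin at the hoop's centre, at half height (5 mm above its support), z along its axis. About 65 g.
- bench_block: loose square steel bench block, 50 x 50 x 20 mm high, sides along its x and y. Origin at the centre of its underside, z up. About 0.4 kg, varying.
- file_tray: fixed oblong dark wooden tray, open on top, 120 mm along its x, 180 mm along its y (its length), 20 mm high, walls and floor 5 mm thick (inside 110 x 170 mm). Origin at the centre of its underside; the inner floor is 5 mm above it.
- bangle_dish: fixed round dark wooden dish, flat inside, outer diameter 176 mm at the foot and 180 mm at the rim, 20 mm high, wall and floor 5 mm thick (inner floor about 166 mm across). Origin at the centre of its underside; the inner floor is 5 mm above it.
- block_tray: fixed square dark wooden tray, open on top, 125 x 125 mm, 20 mm high, walls and floor 5 mm thick (inside 115 x 115 mm). Origin at the centre of its underside; the inner floor is 5 mm above it.
- jar: bystander: upright jar with a black lid and a pale paper label, 50 mm diameter, 55 mm high, loose. Origin at the centre of its underside. To be left alone.
- hammer: bystander: hammer about 200 mm long lying on the bench, loose. Its x runs along the handle, from the handle towards the head. Origin under the middle of its length. To be left alone.
Things that resemble listed ones, but are neither listed nor needed, are in the scene too. Leave any pink or red look-alike of the bangle_dish alone.

How it is judged:
By the outcome, as a careful person would: the job done as asked, in the order asked, and still so for the second after the job is handed in, with the robot touching nothing.
It also fails if it takes over 109 s, if anything falls off the work surface, if the arm or the gripper's body presses on something with over 40 N, if the wrist force passes 120 N, or if a joint passes its speed limit or range.

## Working session

There is one attempt and no reset: what is moved stays moved. The work goes in short steps, Python scripts to look and compute and a shell command to move; the robot and the scene stay as the last step left them, time stands still between calls to the robot, and variables do not carry over. Pictures are saved under pics/ and viewed, and the job is handed in when it is done.

```bash
mkdir -p pics
cat > h.py <<'E'
import numpy as np, cv2
from plant import manip
from scipy.spatial.transform import Rotation as R
def snap(name,fn):
    s=manip.state(); im=manip.grab_frame(name); cv2.imwrite('pics/'+fn,im); return s,im
def cam(name):
    m=manip.camera_model(name); return m
def ray(name,px,s=None):
    m=manip.camera_model(name); u,v=px
    x=(u-m['cx'])/m['fx']; y=(v-m['cy'])/m['fy']
    if 'mount' in m:
        M=np.array(m['mount']); th=np.hypot(x,y); d=np.array([np.sin(th)*x/max(th,1e-9),np.sin(th)*y/max(th,1e-9),np.cos(th)])
        q=s['tool_rot']; T=R.from_quat([q[1],q[2],q[3],q[0]]).as_matrix()
        o=T@M[:3,3]+np.array(s['tool_pos']); return o,T@M[:3,:3]@d
    Rm=cv2.Rodrigues(np.array(m['rvec'],float))[0]; t=np.array(m['tvec'],float).ravel()
    return -Rm.T@t, Rm.T@np.array([x,y,1.])
def plane(name,px,z,s=None):
    o,d=ray(name,px,s); return o+d*(z-o[2])/d[2]
def proj(name,P):
    m=manip.camera_model(name); K=np.array([[m['fx'],0,m['cx']],[0,m['fy'],m['cy']],[0,0,1.]])
    return cv2.projectPoints(np.array(P,float).reshape(-1,3),np.array(m['rvec'],float),np.array(m['tvec'],float),K,None)[0].reshape(-1,2)
def tri(r1,r2):
    (o1,d1),(o2,d2)=r1,r2; A=np.stack([d1,-d2],1); k=np.linalg.lstsq(A,o2-o1,rcond=None)[0]
    p,q=o1+d1*k[0],o2+d2*k[1]; return (p+q)/2,np.linalg.norm(p-q)
E
python3 - <<'E'
from h import *
for n in ['top','side','wrist']:
    s,im=snap(n,n+'0.png')
print(s, manip.grasp_offset)
for n in ['top','side','wrist']: print(n,manip.camera_model(n))
for n in ['top','side']: print(ray(n,(256,192)))
E
```

```text
{'time': 0.1, 'joint_pos': array([-1.27699539e+00,  5.33161022e-02,  1.61410796e+00,  1.24842584e-05,
        1.47602119e+00, -1.18978046e-01]), 'joint_vel': array([-0.00019396, -0.00262952, -0.002254  , -0.00057459,  0.00078194,
        0.00136583]), 'joint_efforts': array([ 9.84356848e-04, -3.94899809e+01, -3.71363711e+01, -1.27990024e-04,
        3.88400542e-03,  4.40502205e-06]), 'tool_pos': array([ 0.25057908, -0.57197056,  0.23019942]), 'tool_rot': array([ 0.14485225, -0.14495785,  0.69275265, -0.6914469 ]), 'contact_force': array([-0.39607443,  0.48360007, -0.15001383]), 'ft_torque': array([ 0.10122605,  0.03875939, -0.01976667]), 'gripper_width': 1.0067686493123562} -0.0187
top {'fx': 474.91864776310285, 'fy': 474.91864776310285, 'cx': 249.02270933004772, 'cy': 187.10027430805889, 'rvec': array([ 2.16848442, -2.15667255,  0.1081996 ]), 'tvec': array([0.08526234, 0.47341556, 1.71630063])}
side {'fx': 373.78618176116, 'fy': 373.78618176116, 'cx': 257.1783188954557, 'cy': 192.97288015871254, 'rvec': array([ 0.9685484 , -2.5615144 ,  0.95140806]), 'tvec': array([0.4256225 , 0.20626525, 0.9049362 ])}
wrist {'fx': 297.3186396354542, 'fy': 297.3186396354542, 'cx': 252.7031544229835, 'cy': 190.14657887528088, 'mount': array([[-7.64542528e-04,  9.65083942e-01,  2.61939690e-01,
        -6.56950511e-02],
       [ 6.19104373e-04, -2.61939260e-01,  9.65084163e-01,
        -1.41692684e-01],
       [ 9.99999516e-01,  9.00015893e-04, -3.97223985e-04,
        -5.84536242e-05],
       [ 0.00000000e+00,  0.00000000e+00,  0.00000000e+00,
         1.00000000e+00]])}
(array([0.28607086, 0.07424411, 1.75776309]), array([ 0.09709784, -0.00693464, -0.99541258]))
(array([0.03573367, 0.60854695, 0.81914779]), array([ 0.43193563, -0.49060836, -0.75680364]))
```

View pics/top0.png

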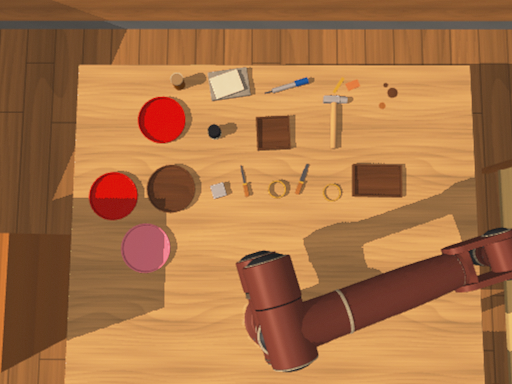

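View pics/side0.png

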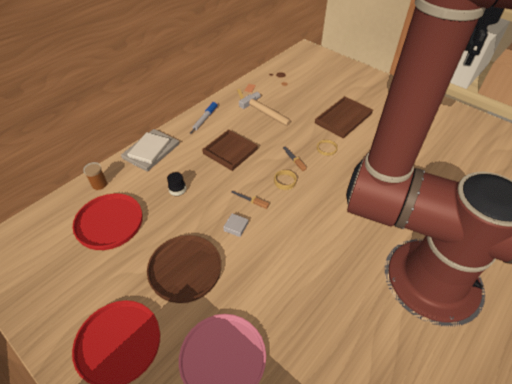

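View pics/wrist0.png

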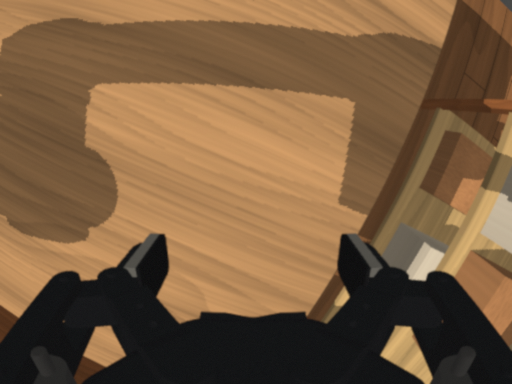

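The top view shows, with up = +x and left = +y, the dark dish at (172,188), the block at (220,190), files at (245,180) and (302,178), bangles at (279,188) and (333,192), the square tray at (275,133) and the oblong tray at (378,180).

Run:
```python
import cv2
a=cv2.imread('pics/top0.png')[150:220,200:360]; cv2.imwrite('pics/t1.png',cv2.resize(a,None,fx=5,fy=5,interpolation=cv2.INTER_CUBIC))
a=cv2.imread('pics/side0.png')[130:250,210:360]; cv2.imwrite('pics/s1.png',cv2.resize(a,None,fx=5,fy=5,interpolation=cv2.INTER_CUBIC))
```

```text
(no output)
```

View pics/t1.png

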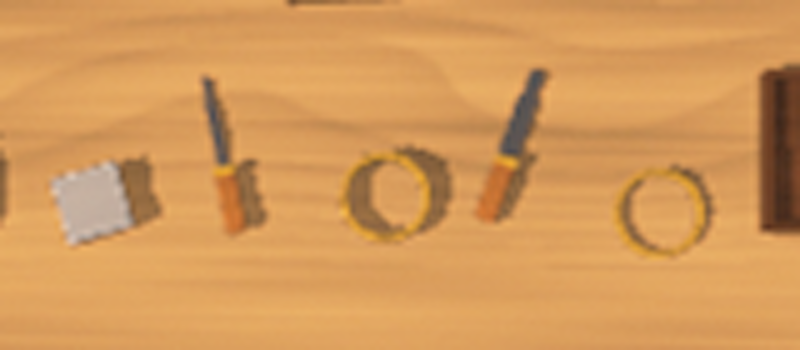

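View pics/s1.png

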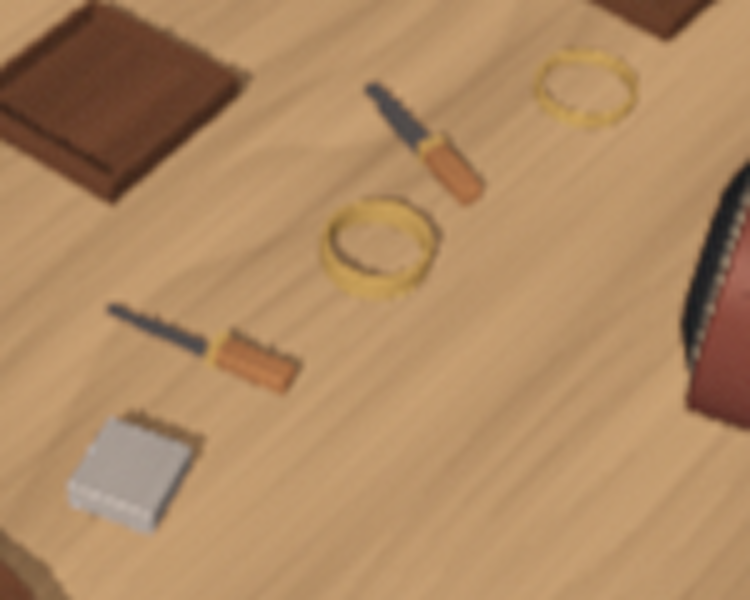

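Run:
```python
from h import *
T=lambda u,v:(200+(u-2)/5,150+(v-2)/5)
S=lambda u,v:(210+(u-2)/5,130+(v-2)/5)
pts={'slim handle end':(T(235,232),S(288,378),.007),'slim ferrule':(T(224,170),S(215,347),.007),'slim tip':(T(207,78),S(112,308),.0025),
'broad end':(T(487,218),S(473,190),.007),'broad ferrule':(T(508,162),S(428,145),.007),'broad tip':(T(538,72),S(373,90),.0025),
'bbangle':(T(386,196),S(379,247),.009),'nbangle':(T(664,212),S(586,87),.005),'block top':(T(92,203),S(132,457),.02)}
for k,(t,s,z) in pts.items():
    p,e=tri(ray('top',t),ray('side',s)); print(k,'top',plane('top',t,z).round(3),'side',plane('side',s,z).round(3),'tri',p.round(3),round(e,4))
# dark trays: masks
for n in ['top','side']:
    im=cv2.imread(f'pics/{n}0.png'); hsv=cv2.cvtColor(im,cv2.COLOR_BGR2HSV)
    m=((hsv[...,2]<115)&(hsv[...,2]>20)&(hsv[...,0]<20)).astype(np.uint8)*255
    c,_=cv2.findContours(m,cv2.RETR_EXTERNAL,cv2.CHAIN_APPROX_SIMPLE)
    for k in c:
        if 600<cv2.contourArea(k)<6000:
            (cx,cy),(w,h),a=cv2.minAreaRect(k); print(n,(round(cx),round(cy)),(round(w),round(h)),round(a),cv2.boundingRect(k),plane(n,(cx,cy),.015 if n=='side' else .02).round(3),[plane(n,q,.02)[:2].round(3) for q in cv2.boxPoints(cv2.minAreaRect(k))])
s=manip.state();q=s['tool_rot'];print(R.from_quat([q[1],q[2],q[3],q[0]]).as_matrix().round(3))
```

```text
slim handle end top [0.442 0.097 0.007] side [0.444 0.098 0.007] tri [0.443 0.097 0.007] 0.0022
slim ferrule top [0.488 0.105 0.007] side [0.489 0.108 0.007] tri [0.489 0.106 0.005] 0.0026
slim tip top [0.558 0.118 0.002] side [0.556 0.123 0.002] tri [ 0.559  0.119 -0.003] 0.0012
broad end top [ 0.453 -0.09   0.007] side [ 0.454 -0.089  0.007] tri [ 0.454 -0.089  0.007] 0.0015
broad ferrule top [ 0.495 -0.105  0.007] side [ 0.499 -0.102  0.007] tri [ 0.497 -0.104  0.005] 0.0052
broad tip top [ 0.563 -0.129  0.002] side [ 0.559 -0.122  0.003] tri [ 0.564 -0.13  -0.006] 0.0005
bbangle top [ 0.469 -0.015  0.009] side [ 0.467 -0.012  0.009] tri [ 0.469 -0.015  0.005] 0.0006
nbangle top [ 0.459 -0.221  0.005] side [ 0.457 -0.213  0.005] tri [ 0.46  -0.222 -0.003] 0.0016
block top top [0.462 0.202 0.02 ] side [0.464 0.202 0.02 ] tri [0.462 0.202 0.023] 0.002
top (497, 357) (53, 25) 87 (483, 331, 28, 53) [-0.126 -0.789  0.02 ] [array([-0.037, -0.744]), array([-0.032, -0.834]), array([-0.213, -0.834]), array([-0.218, -0.745])]
top (293, 297) (126, 74) 49 (240, 251, 111, 114) [ 0.076 -0.071  
[... 963 characters left out ...]
, 75, 69) [0.462 0.385 0.015] [array([0.543, 0.469]), array([0.566, 0.283]), array([0.375, 0.303]), array([0.372, 0.471])]
side (487, 198) (47, 48) 90 (463, 174, 49, 48) [-0.006 -0.329  0.015] [array([ 0.08 , -0.368]), array([-0.026, -0.462]), array([-0.083, -0.282]), array([ 0.013, -0.198])]
side (230, 149) (46, 34) 30 (203, 130, 56, 41) [0.676 0.007 0.015] [array([0.728, 0.08 ]), array([ 0.791, -0.058]), array([ 0.614, -0.06 ]), array([0.568, 0.071])]
side (343, 116) (32, 50) 49 (315, 97, 57, 41) [ 0.498 -0.371  0.015] [array([ 0.557, -0.279]), array([ 0.565, -0.531]), array([ 0.431, -0.453]), array([ 0.435, -0.223])]
[[-0.916 -0.     0.401]
 [-0.401  0.002 -0.916]
 [-0.    -1.    -0.002]]
```

The pictures and triangulation agree within a few mm. I'll go over the broad file and look closer with the wrist camera.

```bash
python3 -m jog '{"offset":[[0.4,0.78,0],[0.4,0.78,0],[0.4,0.78,0],[0.4,0.78,0],[0.4,0.78,0],[0.4,0.78,0],[0.4,0.78,0],[0.4,0.78,0],[0.4,0.78,0],[0.4,0.78,0],[0.4,0.78,0],[0.4,0.78,0]],"angular":[[0,0,-0.6],[0,0,-0.6],[0,0,-0.6],[0,0,-0.6],[0,0,-0.6],[0,0,-0.6],[0,0,-0.6],[0,0,-0.6],[0,0,-0.6],[0,0,-0.6],[0,0,-0.6],[0,0,-0.6]],"jaw":[60,60,60,60,60,60,60,60,60,50,40,40]}'
python3 -m jog '{"offset":[[0,0,0],[0,0,0]],"angular":[[0,0,0],[0,0,0]],"jaw":[40,40]}'
python3 - <<'E'
from h import *
s,im=snap('wrist','w1.png'); np.save('s1.npy',s,allow_pickle=True); print(s['time'],s['joint_pos'])
E
```

```text
time: 1.35
tool_pos: [0.4911, -0.1026, 0.2312]
tool_rot: [0.121, -0.121, -0.697, 0.697]
contact_force: [0.8, 0.4, 1.0]
gripper_width: 0.469
time: 1.55
tool_pos: [0.4907, -0.1037, 0.2309]
tool_rot: [0.119, -0.119, -0.697, 0.697]
contact_force: [-0.2, -0.3, 0.2]
gripper_width: 0.472
1.55 [-3.56435727e-01 -2.48368365e-01  1.89376275e+00 -5.65221105e-04
  1.49692766e+00  1.55287819e+00]
```

View pics/w1.png

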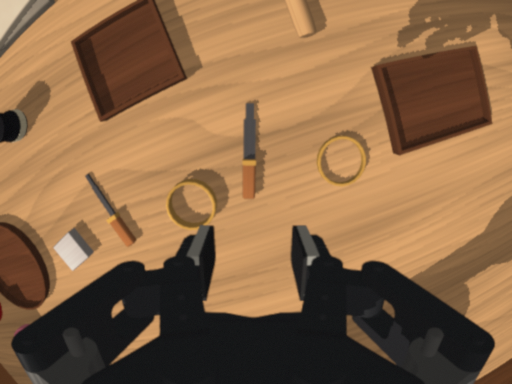

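The wrist view shows the broad file at (249,150), bangles at (342,160) and (192,203), the slim file at (110,208), the block at (73,248), the oblong tray at (433,97) and the square tray at (129,60). I'll measure with colour masks, then descend toward the file and take a second wrist view.

```bash
cat >> h.py <<'E'
def masks(im):
    h=cv2.cvtColor(im,cv2.COLOR_BGR2HSV); H,S,V=[h[...,i].astype(int) for i in range(3)]
    return dict(handle=(H<13)&(S>150)&(V>120),brass=(H>=18)&(H<32)&(S>150)&(V>120),blade=(H>95)&(H<130)&(V>45)&(V<120)&(S>40),grey=(S<40)&(V>110),dark=(H<15)&(V<115)&(V>30)&(S>90))
def blobs(m,lo,hi=1e9):
    c,_=cv2.findContours(m.astype(np.uint8)*255,cv2.RETR_EXTERNAL,cv2.CHAIN_APPROX_NONE)
    return [k for k in c if lo<cv2.contourArea(k)<hi]
E
python3 - <<'E'
from h import *
s=np.load('s1.npy',allow_pickle=True).item(); im=cv2.imread('pics/w1.png'); M=masks(im)
for (u,v) in [(249,185),(249,135),(249,162),(73,248),(342,137),(318,160)]: print((u,v),cv2.cvtColor(im,cv2.COLOR_BGR2HSV)[v,u])
for n,lo in [('handle',60),('brass',20),('blade',60),('grey',100),('dark',1500)]:
    for k in blobs(M[n],lo):
        (cx,cy),(w,h),a=cv2.minAreaRect(k); print(n,cv2.contourArea(k),(round(cx,1),round(cy,1)),(round(w,1),round(h,1)),round(a), plane('wrist',(cx,cy),{'handle':.014,'brass':.014,'blade':.005,'grey':.02,'dark':.02}[n],s).round(4))
E
```

```text
(249, 185) [ 12 165 176]
(249, 135) [ 6 16 78]
(249, 162) [ 18 166 211]
(73, 248) [ 14  33 219]
(342, 137) [ 18 163 200]
(318, 160) [ 18 165 199]
handle 172.0 (121.8, 232.7) (27.8, 7.3) 54 [0.4629 0.1008 0.014 ]
handle 289.5 (248.5, 182.0) (30.0, 11.0) 90 [ 0.4722 -0.092   0.014 ]
brass 21.5 (111.2, 218.2) (3.0, 10.0) 53 [0.4877 0.1066 0.014 ]
brass 261.0 (190.6, 205.1) (48.8, 47.1) 34 [ 0.4682 -0.0114  0.014 ]
brass 37.5 (249.0, 162.0) (4.0, 12.0) 90 [ 0.4957 -0.101   0.014 ]
brass 1802.0 (341.0, 160.2) (47.4, 49.1) 34 [ 0.4606 -0.2112  0.014 ]
grey 590.5 (70.5, 250.9) (30.6, 21.1) 50 [0.4636 0.2017 0.02  ]
dark 3190.5 (24.5, 265.5) (87.0, 49.0) 90 [0.4655 0.3275 0.02  ]
dark 8933.5 (434.2, 97.2) (92.4, 106.8) 75 [ 0.5031 -0.3645  0.02  ]
dark 8345.5 (126.2, 57.4) (93.0, 102.0) 63 [ 0.6749 -0.0026  0.02  ]
```

```bash
python3 -m jog '{"offset":[[-0.04,0.05,-0.7],[-0.04,0.05,-0.7],[0,0,-0.7],[0,0,-0.7],[0,0,0],[0,0,0]],"angular":[[0,0,0],[0,0,0],[0,0,0],[0,0,0],[0,0,0],[0,0,0]],"jaw":[40,40,40,40,40,40]}'
cat > m.py <<'E'
from h import *
import sys
fn=sys.argv[1]
s,im=snap('wrist',fn+'.png'); np.save(fn+'.npy',s,allow_pickle=True)
q=s['tool_rot'];T=R.from_quat([q[1],q[2],q[3],q[0]]).as_matrix(); print('t',round(s['time'],2),'pos',s['tool_pos'].round(4),'jawyaw',np.degrees(np.arctan2(T[1,2],T[0,2])).round(1),'tilt',T[2].round(3),'F',s['contact_force'].round(1),'w',round(s['gripper_width']*85.4,1))
M=masks(im)
for n,lo in [('handle',60),('brass',20),('grey',100),('dark',1500)]:
    for k in blobs(M[n],lo):
        r=cv2.minAreaRect(k);(cx,cy),(w,h),a=r
        z={'handle':.014,'brass':.014,'grey':.02,'dark':.02}[n]
        if len(sys.argv)>2: z+=float(sys.argv[2])
        b=np.array([plane('wrist',p,z,s) for p in cv2.boxPoints(r)])
        e=(b[1]-b[0]) if np.linalg.norm(b[1]-b[0])>np.linalg.norm(b[2]-b[1]) else b[2]-b[1]
        print(n,int(cv2.contourArea(k)),(round(cx,1),round(cy,1)),(round(w,1),round(h,1)), plane('wrist',(cx,cy),z,s).round(4),'dir',np.degrees(np.arctan2(e[1],e[0])).round(1)%180,'size',np.linalg.norm(b[1]-b[0]).round(4),np.linalg.norm(b[2]-b[1]).round(4))
E
python3 m.py w2
```

```text
time: 2.2
tool_pos: [0.4862, -0.1005, 0.0914]
tool_rot: [-0.121, 0.12, 0.697, -0.697]
contact_force: [0.7, 0.1, 0.8]
gripper_width: 0.473
t 2.2 pos [ 0.4862 -0.1005  0.0914] jawyaw -109.7 tilt [ 0.001 -1.     0.   ] F [0.7 0.1 0.8] w 40.4
handle 207 (69.7, 277.6) (31.0, 7.8) [0.4678 0.1011 0.014 ] dir 11.300000000000011 size 0.0124 0.0312
handle 751 (247.9, 216.5) (47.4, 17.4) [ 0.473 -0.092  0.014] dir 162.0 size 0.0134 0.0398
brass 47 (56.8, 262.0) (5.3, 11.2) [0.4875 0.1066 0.014 ] dir 102.8 size 0.0179 0.0053
brass 305 (151.9, 231.9) (34.2, 65.5) [ 0.4861 -0.0115  0.014 ] dir 93.2 size 0.0622 0.0284
brass 117 (248.9, 186.0) (20.2, 7.0) [ 0.4959 -0.1012  0.014 ] dir 67.3 size 0.0055 0.0154
brass 3944 (388.3, 181.7) (69.1, 73.5) [ 0.4616 -0.2093  0.014 ] dir 24.400000000000006 size 0.0612 0.0661
grey 710 (16.4, 296.6) (41.4, 19.3) [0.4647 0.2003 0.02  ] dir 100.6 size 0.0479 0.0471
dark 8846 (482.4, 99.1) (137.3, 83.5) [ 0.5039 -0.3222  0.02  ] dir 2.5999999999999943 size 0.1154 0.1417
dark 12533 (76.8, 45.9) (124.9, 138.8) [ 0.6532 -0.011   0.02  ] dir 70.1 size 0.1556 0.1111
```

```bash
sleep 1; ls pics
```

```text
s1.png
side0.png
t1.png
top0.png
w1.png
w2.png
wrist0.png
```

View pics/w2.png

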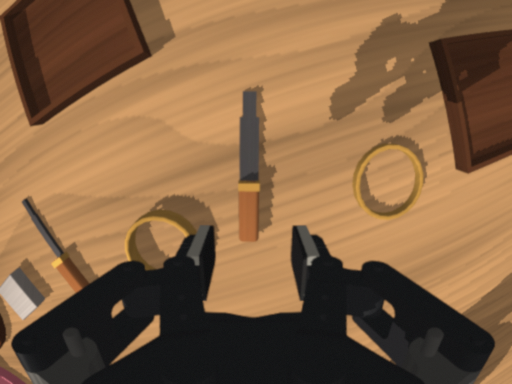

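```bash
python3 - <<'E'
from h import *
s1=np.load('s1.npy',allow_pickle=True).item(); s2=np.load('w2.npy',allow_pickle=True).item()
for n,a,b in [('ferrule broad',(249,162),(248.9,186)),('ferrule slim',(111.2,218.2),(56.8,262)),('nbangle',(341,160.2),(388.3,181.7)),('block',(70.5,250.9),(16.4,296.6))]:
    p,e=tri(ray('wrist',a,s1),ray('wrist',b,s2)); print(n,p.round(4),e.round(4))
E
python3 -m jog '{"offset":[[0,0.06,-0.6],[0,0,-0.6],[0,0,-0.4],[0,0,-0.14],[0,0,0],[0,0,0]],"angular":[[0,0,0],[0,0,0],[0,0,0],[0,0,0],[0,0,0],[0,0,0]],"jaw":[40,40,40,40,40,40]}'
```

```text
ferrule broad [ 0.495  -0.1007  0.0099] 0.0001
ferrule slim [0.4877 0.1063 0.0143] 0.0002
nbangle [ 0.4579 -0.2133  0.0042] 0.0005
block [0.4633 0.2041 0.0174] 0.0007
time: 2.85
tool_pos: [0.4885, -0.0973, 0.0065]
tool_rot: [0.119, -0.121, -0.697, 0.697]
contact_force: [0.1, 0.2, -0.8]
gripper_width: 0.467
```

```bash
python3 -m jog '{"offset":[[0,0,0],[0,0,0],[0,0,0],[0,0,0],[0,0,0],[0,0,0]],"angular":[[0,0,0],[0,0,0],[0,0,0],[0,0,0],[0,0,0],[0,0,0]],"jaw":[8,8,8,8,8,8]}'; python3 m.py w3
```

```text
time: 3.45
tool_pos: [0.4882, -0.097, 0.0062]
tool_rot: [0.119, -0.121, -0.697, 0.697]
contact_force: [-2.0, 0.3, 5.6]
gripper_width: 0.166
t 3.45 pos [ 0.4882 -0.097   0.0062] jawyaw -109.6 tilt [-0.003 -1.     0.   ] F [-2.   0.3  5.6] w 14.1
handle 175 (25.1, 328.4) (38.2, 7.3) [0.4692 0.0999 0.014 ] dir 10.400000000000006 size 0.013 0.0301
handle 1248 (251.7, 275.3) (57.9, 28.0) [ 0.4726 -0.0912  0.014 ] dir 162.7 size 0.014 0.0361
brass 58 (9.0, 310.0) (7.1, 9.9) [0.4879 0.1052 0.014 ] dir 105.4 size 0.0177 0.0056
brass 317 (102.7, 278.0) (17.7, 55.9) [ 0.495  -0.0072  0.014 ] dir 98.5 size 0.0452 0.0103
brass 293 (252.5, 230.5) (11.0, 29.0) [ 0.4966 -0.1001  0.014 ] dir 70.5 size 0.0141 0.0058
brass 6537 (446.0, 215.0) (82.2, 105.6) [ 0.4658 -0.2047  0.014 ] dir 59.599999999999994 size 0.0565 0.066
dark 7335 (54.5, 56.5) (113.0, 109.0) [ 0.6152 -0.0375  0.02  ] dir 54.8 size 0.0833 0.0559
```

```bash
python3 -m jog '{"offset":[[0,0,0.1],[0,0,0.3],[0,0,0.4],[0,0,0.4],[0,0,0.4],[0,0,0]],"angular":[[0,0,0],[0,0,0],[0,0,0],[0,0,0],[0,0,0],[0,0,0]],"jaw":[8,8,8,8,8,8]}'; python3 m.py w4
```

```text
time: 4.1
tool_pos: [0.4889, -0.0972, 0.0877]
tool_rot: [0.118, -0.122, -0.696, 0.697]
contact_force: [0.6, -0.2, -0.9]
gripper_width: 0.164
t 4.1 pos [ 0.4889 -0.0972  0.0877] jawyaw -109.5 tilt [-0.007 -1.     0.   ] F [ 0.6 -0.2 -0.9] w 14.0
handle 255 (72.4, 283.2) (35.8, 8.1) [0.4658 0.1005 0.014 ] dir 12.699999999999989 size 0.0127 0.0355
handle 1209 (251.5, 276.0) (56.0, 27.0) [ 0.4263 -0.0742  0.014 ] dir 161.5 size 0.0217 0.0562
brass 52 (58.0, 265.6) (5.8, 10.8) [0.4876 0.1064 0.014 ] dir 102.1 size 0.0169 0.0057
brass 261 (252.5, 231.0) (10.0, 27.0) [ 0.4649 -0.0888  0.014 ] dir 70.5 size 0.0211 0.0085
brass 444 (162.2, 242.2) (47.6, 72.2) [ 0.4792 -0.015   0.014 ] dir 81.5 size 0.0639 0.0413
brass 3955 (393.5, 185.0) (74.0, 69.0) [ 0.4622 -0.2087  0.014 ] dir 169.8 size 0.0636 0.0659
grey 728 (16.8, 300.2) (41.5, 19.6) [0.4646 0.2002 0.02  ] dir 101.0 size 0.0481 0.0466
dark 8177 (481.2, 104.9) (137.1, 78.2) [ 0.5036 -0.313   0.02  ] dir 176.6 size 0.1068 0.1371
dark 12928 (75.1, 44.7) (125.3, 141.5) [ 0.6568 -0.0078  0.02  ] dir 73.0 size 0.1568 0.1134
```

View pics/w4.png

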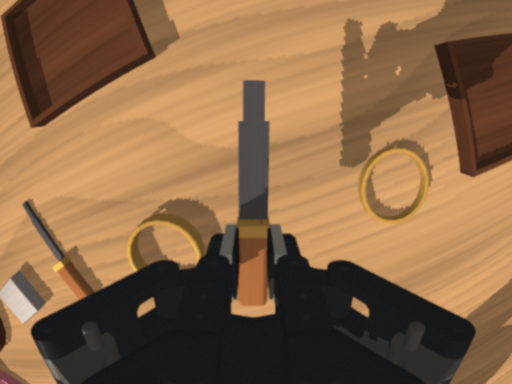

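The file is held squarely with its ferrule at (252,231). Next I turn it along the tray and look.

```bash
python3 -m jog '{"offset":[[0.02,-0.44,0.12],[0.02,-0.44,0.12],[0.02,-0.44,0.12],[0.02,-0.44,0.12],[0.02,-0.44,0.12],[0.02,-0.44,0.12],[0.02,-0.44,0.12],[0.02,-0.44,0.12],[0.02,-0.44,0.12],[0.02,-0.44,0.12],[0.02,-0.44,0.12],[0.02,-0.44,0.12]],"angular":[[0,0,-1],[0,0,-1],[0,0,-1],[0,0,-1],[0,0,-1],[0,0,-1],[0,0,-1],[0,0,-1],[0,0,-1],[0,0,-1],[0,0,-1],[0,0,-1]],"jaw":[8,8,8,8,8,8,8,8,8,8,8,8]}'; python3 -m jog '{"offset":[[0,0,0],[0,0,0],[0,0,0]],"angular":[[0,0,0],[0,0,0],[0,0,0]],"jaw":[8,8,8]}'; python3 m.py w5
```

```text
time: 5.35
tool_pos: [0.4979, -0.3607, 0.1542]
tool_rot: [0.509, -0.507, -0.492, 0.492]
contact_force: [-0.2, 0.2, 0.0]
gripper_width: 0.161
time: 5.65
tool_pos: [0.4982, -0.3592, 0.1547]
tool_rot: [0.507, -0.505, -0.494, 0.494]
contact_force: [0.2, 0.7, -1.0]
gripper_width: 0.163
t 5.65 pos [ 0.4982 -0.3592  0.1547] jawyaw 178.5 tilt [ 0.002 -1.     0.002] F [ 0.2  0.7 -1. ] w 13.9
handle 1572 (253.0, 271.5) (65.0, 28.0) [ 0.4995 -0.2562  0.014 ] dir 89.8 size 0.0292 0.0848
handle 136 (1.0, 230.0) (24.1, 10.7) [ 0.8489 -0.2999  0.014 ] dir 110.8 size 0.0278 0.0334
handle 146 (20.5, 146.0) (18.0, 11.0) [ 0.7739 -0.4103  0.014 ] dir 80.0 size 0.0202 0.0216
handle 144 (188.4, 175.5) (99.2, 3.0) [ 0.5606 -0.365   0.014 ] dir 88.8 size 0.003 0.1012
handle 166 (289.0, 87.5) (31.0, 10.0) [ 0.461  -0.4474  0.014 ] dir 88.9 size 0.0095 0.0298
handle 164 (225.5, 102.5) (7.0, 61.0) [ 0.521  -0.4343  0.014 ] dir 88.2 size 0.0583 0.0066
handle 1130 (268.6, 145.4) (149.7, 24.3) [ 0.4813 -0.3922  0.014 ] dir 94.9 size 0.0227 0.1478
handle 488 (247.0, 153.5) (179.0, 126.0) [ 0.5021 -0.3849  0.014 ] dir 90.7 size 0.1193 0.1818
brass 35 (269.0, 309.0) (11.3, 4.2) [ 0.482  -0.2029  0.014 ] dir 126.8 size 0.0056 0.0158
brass 99 (9.7, 259.9) (28.8, 4.5) [ 0.8496 -0.2534  0.014 ] dir 147.3 size 0.0124 0.0473
brass 439 (252.5, 229.0) (16.0, 31.0) [ 0.4988 -0.3071  0.014 ] dir 178.5 size 0.0315 0.0179
grey 713 (33.7, 276.6) (60.5, 18.7) [ 0.8002 -0.2351  0.02  ] dir 91.6 size 0.0428 0.0884
dark 1952 (486.0, 347.0) (72.0, 50.0) [ 0.0858 -0.0473  0.02  ] dir 122.9 size 0.1437 0.3312
dark 10901 (247.0, 158.5) (179.0, 120.0) [ 0.5021 -0.381   0.02  ] dir 90.7 size 0.111 0.1787
```

View pics/w5.png

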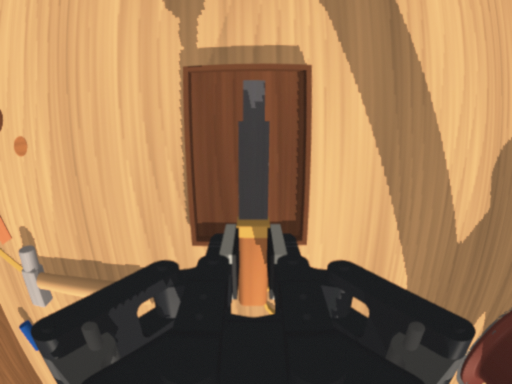

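Run:
```python
from h import *
s=np.load('w5.npy',allow_pickle=True).item()
for p in [(183.5,66),(311,66),(193,244),(306.5,243)]: print(p,plane('wrist',p,.02,s).round(4),plane('wrist',p,.0,s).round(4))
```

```text
(183.5, 66) [ 0.5588 -0.4712  0.02  ] [ 0.5633 -0.4745  0.    ]
(311, 66) [ 0.4407 -0.4677  0.02  ] [ 0.4367 -0.4707  0.    ]
(193, 244) [ 0.561  -0.2936  0.02  ] [ 0.5657 -0.2841  0.    ]
(306.5, 243) [ 0.4432 -0.2919  0.02  ] [ 0.4394 -0.2822  0.    ]
```

```bash
python3 -m jog '{"offset":[[0.26,0,-0.4],[0.26,0,-0.6],[0,0,-0.6],[0,0,-0.6],[0,0,-0.3],[0,0,-0.16],[0,0,0],[0,0,0]],"angular":[[0,0,0],[0,0,0],[0,0,0],[0,0,0],[0,0,0],[0,0,0],[0,0,0],[0,0,0]],"jaw":[8,8,8,8,8,8,8,8]}'; python3 m.py w6 | grep -v dark
```

```text
time: 6.5
tool_pos: [0.5256, -0.3611, 0.0249]
tool_rot: [-0.506, 0.508, 0.493, -0.493]
contact_force: [0.1, 0.2, -0.3]
gripper_width: 0.166
t 6.5 pos [ 0.5256 -0.3611  0.0249] jawyaw 178.5 tilt [-0.002 -1.    -0.002] F [ 0.1  0.2 -0.3] w 14.2
handle 322 (252.5, 272.5) (67.0, 29.0) [ 0.5259 -0.3355  0.014 ] dir 89.7 size 0.0163 0.0473
handle 64 (217.6, 216.9) (28.2, 7.8) [ 0.5441 -0.3712  0.014 ] dir 93.0 size 0.0043 0.0164
handle 380 (204.7, 219.3) (65.0, 11.6) [ 0.5514 -0.3699  0.014 ] dir 89.8 size 0.0064 0.0385
handle 512 (189.1, 215.8) (100.4, 7.6) [ 0.5601 -0.3721  0.014 ] dir 89.7 size 0.0042 0.0597
handle 105 (274.4, 152.1) (7.9, 40.0) [ 0.5127 -0.406   0.014 ] dir 87.7 size 0.021 0.004
handle 362 (214.3, 125.8) (58.7, 14.1) [ 0.5432 -0.4206  0.014 ] dir 99.9 size 0.0073 0.0304
handle 87 (197.0, 89.1) (28.4, 6.9) [ 0.5515 -0.4401  0.014 ] dir 92.2 size 0.0036 0.0148
handle 21163 (335.8, 151.5) (133.2, 241.1) [ 0.4798 -0.406   0.014 ] dir 84.7 size 0.1333 0.0758
handle 97 (246.4, 37.8) (13.7, 19.0) [ 0.5255 -0.466   0.014 ] dir 78.2 size 0.0104 0.007
brass 286 (252.5, 229.0) (16.0, 31.0) [ 0.5251 -0.3636  0.014 ] dir 178.5 size 0.017 0.0097
grey 141 (450.3, 372.1) (7.2, 33.7) [ 0.3446 -0.2071  0.02  ] dir 72.2 size 0.0355 0.0156
grey 170 (5.6, 364.4) (17.5, 14.1) [ 0.7982 -0.1981  0.02  ] dir 44.400000000000006 size 0.0471 0.0269
grey 112 (173.5, 305.0) (22.0, 9.0) [ 0.5756 -0.3148  0.02  ] dir 81.3 size 0.0058 0.0178
grey 298 (278.3, 243.5) (38.1, 12.0) [ 0.5112 -0.3571  0.02  ] dir 95.8 size 0.0064 0.0232
grey 313 (226.9, 243.7) (12.7, 38.2) [ 0.5392 -0.3577  0.02  ] dir 82.9 size 0.0233 0.0068
grey 328 (254.0, 93.0) (24.0, 20.0) [ 0.5225 -0.4363  0.02  ] dir 88.6 size 0.0097 0.0119
```

View pics/w6.png

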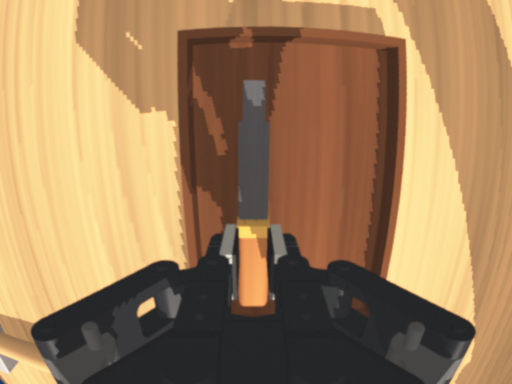

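The file is over the tray floor and clear of the walls; its left wall is at column 190 and the blade at 240–268. I lower the rest of the way.

```bash
python3 -m jog '{"offset":[[0,0,-0.1],[0,0,-0.1],[0,0,-0.04],[0,0,0],[0,0,0]],"angular":[[0,0,0],[0,0,0],[0,0,0],[0,0,0],[0,0,0]],"jaw":[8,8,8,8,8]}'
```

```text
time: 7.05
tool_pos: [0.5247, -0.3605, 0.0113]
tool_rot: [-0.507, 0.507, 0.493, -0.493]
contact_force: [-1.1, -0.4, 0.1]
gripper_width: 0.16
```

```bash
python3 -m jog '{"offset":[[0,0,-0.03],[0,0,0],[0,0,0]],"angular":[[0,0,0],[0,0,0],[0,0,0]],"jaw":[8,8,8]}'
```

```text
time: 7.35
tool_pos: [0.5247, -0.3605, 0.0112]
tool_rot: [0.507, -0.506, -0.493, 0.493]
contact_force: [-4.1, 2.4, 9.0]
gripper_width: 0.164
```

Contact at 9 N, so the file rests on the floor. Release a little and rise.

```bash
python3 -m jog '{"offset":[[0,0,0],[0,0,0],[0,0,0],[0,0,0.2],[0,0,0.6],[0,0,0.8],[0,0,0.8],[0,0,0.6],[0,0,0]],"angular":[[0,0,0],[0,0,0],[0,0,0],[0,0,0],[0,0,0],[0,0,0],[0,0,0],[0,0,0],[0,0,0]],"jaw":[24,24,24,24,24,24,24,40,40]}'; python3 m.py w7|head -1
```

```text
time: 8.25
tool_pos: [0.5276, -0.3629, 0.1676]
tool_rot: [-0.502, 0.511, 0.494, -0.493]
contact_force: [0.5, 0.2, -0.4]
gripper_width: 0.472
t 8.25 pos [ 0.5276 -0.3629  0.1676] jawyaw 178.5 tilt [-0.008 -1.    -0.009] F [ 0.5  0.2 -0.4] w 40.3
```

View pics/w7.png

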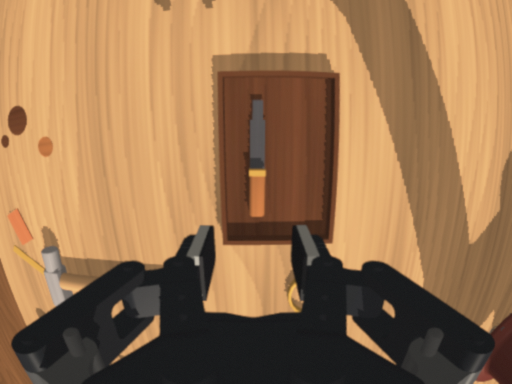

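The broad file lies flat along the tray at (257,157). On to the slim file.

```bash
python3 -m jog '{"offset":[[-0.06,0.55,0],[-0.06,0.55,0],[-0.06,0.55,0],[-0.06,0.55,0],[-0.06,0.55,0],[-0.06,0.55,0],[-0.06,0.55,0],[-0.06,0.55,0],[-0.06,0.55,0],[-0.06,0.55,0],[-0.06,0.55,0],[-0.06,0.55,0]],"angular":[[0,0,1],[0,0,1],[0,0,1],[0,0,1],[0,0,1],[0,0,1],[0,0,1],[0,0,1],[0,0,1],[0,0,1],[0,0,1],[0,0,1]],"jaw":[40,40,40,40,40,40,40,40,40,40,40,40]}'; python3 -m jog '{"offset":[[-0.06,0.55,-0.2],[-0.06,0.55,-0.3],[-0.06,0.55,-0.3],[-0.06,0.55,-0.3],[-0.06,0.55,-0.3],[0,0,0],[0,0,0],[0,0,0]],"angular":[[0,0,1],[0,0,1],[0,0,1],[0,0,1],[0,0,1],[0,0,0],[0,0,0],[0,0,0]],"jaw":[40,40,40,40,40,40,40,40]}'; python3 m.py w8
```

```text
time: 9.5
tool_pos: [0.4874, -0.0292, 0.1581]
tool_rot: [-0.12, 0.118, 0.697, -0.697]
contact_force: [1.6, 0.2, 0.2]
gripper_width: 0.467
time: 10.3
tool_pos: [0.4739, 0.1064, 0.0899]
tool_rot: [-0.064, 0.064, -0.704, 0.704]
contact_force: [0.3, 0.4, 0.4]
gripper_width: 0.463
t 10.3 pos [0.4739 0.1064 0.0899] jawyaw -79.6 tilt [ 0. -1.  0.] F [0.3 0.4 0.4] w 39.5
handle 774 (254.2, 211.0) (48.6, 17.5) [0.4642 0.1034 0.014 ] dir 13.199999999999989 size 0.0133 0.04
brass 250 (502.0, 253.5) (47.0, 18.0) [ 0.4586 -0.1793  0.014 ] dir 36.099999999999994 size 0.0333 0.0712
brass 1425 (383.4, 226.7) (71.7, 70.0) [ 0.4689 -0.007   0.014 ] dir 94.0 size 0.0611 0.0689
brass 130 (254.0, 180.5) (7.0, 20.0) [0.488 0.108 0.014] dir 100.4 size 0.015 0.0054
grey 3013 (128.4, 190.7) (62.4, 53.0) [0.4639 0.2037 0.02  ] dir 16.900000000000006 size 0.0469 0.0488
dark 7200 (27.5, 152.0) (170.0, 55.0) [0.4803 0.3111 0.02  ] dir 2.5 size 0.0735 0.1511
dark 7302 (410.5, 36.0) (72.0, 139.0) [0.626  0.0099 0.02  ] dir 113.5 size 0.1436 0.0713
```

View pics/w8.png

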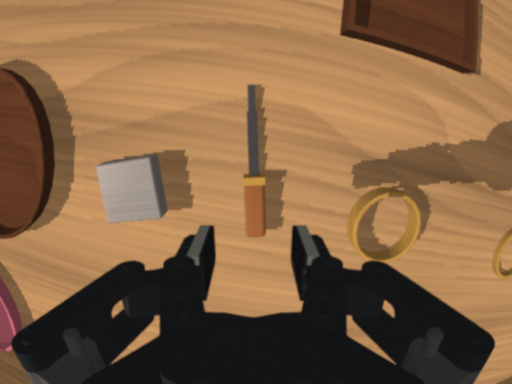

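The slim file's ferrule is at (254,180), with its handle centred between the jaws. I descend and grip.

```bash
python3 -m jog '{"offset":[[0.08,0,-0.5],[0,0,-0.6],[0,0,-0.4],[0,0,-0.2],[0,0,0],[0,0,0]],"angular":[[0,0,0],[0,0,0],[0,0,0],[0,0,0],[0,0,0],[0,0,0]],"jaw":[40,40,40,40,40,40]}';python3 -m jog '{"offset":[[0,0,0],[0,0,0],[0,0,0],[0,0,0],[0,0,0],[0,0,0]],"angular":[[0,0,0],[0,0,0],[0,0,0],[0,0,0],[0,0,0],[0,0,0]],"jaw":[8,8,8,8,8,8]}'; python3 m.py w9 | egrep 't |handle|brass'
```

```text
time: 10.95
tool_pos: [0.4787, 0.1067, 0.0059]
tool_rot: [-0.065, 0.064, -0.704, 0.704]
contact_force: [-0.1, -1.2, 0.0]
gripper_width: 0.465
time: 11.55
tool_pos: [0.4792, 0.1071, 0.0065]
tool_rot: [-0.065, 0.063, -0.704, 0.704]
contact_force: [-0.6, 0.2, 5.2]
gripper_width: 0.156
t 11.55 pos [0.4792 0.1071 0.0065] jawyaw -79.5 tilt [-0.003 -1.     0.001] F [-0.6  0.2  5.2] w 13.3
handle 988 (252.0, 282.5) (41.0, 26.0) [0.4581 0.1035 0.014 ] dir 11.599999999999994 size 0.0133 0.0264
brass 2155 (434.0, 265.7) (84.2, 67.2) [ 0.4816 -0.0029  0.014 ] dir 78.1 size 0.0381 0.0754
brass 257 (253.0, 230.0) (10.0, 30.0) [0.4881 0.1086 0.014 ] dir 100.5 size 0.0146 0.0053
```

```bash
python3 -m jog '{"offset":[[0,0,0.2],[0,0,0.5],[0,0,0.7],[0,0,0.7],[0,-0.55,0.7],[0,-0.55,0],[0,-0.55,0],[0,-0.55,0],[0,-0.55,0],[0,-0.55,0],[0,-0.55,0],[0,-0.55,0]],"angular":[[0,0,0],[0,0,0],[0,0,0],[0,0,0],[0,0,-1],[0,0,-1],[0,0,-1],[0,0,-1],[0,0,-1],[0,0,-1],[0,0,-1],[0,0,-1]],"jaw":[8,8,8,8,8,8,8,8,8,8,8,8]}'; python3 -m jog '{"offset":[[0,-0.55,0],[0,-0.55,0],[0,-0.55,0],[0,-0.55,0],[0,-0.55,0],[0,-0.55,0],[0,-0.55,0],[0,-0.55,0],[0,-0.55,0],[0,0,0],[0,0,0],[0,0,0]],"angular":[[0,0,-1],[0,0,-1],[0,0,-1],[0,0,-1],[0,0,-1],[0,0,-1],[0,0,-1],[0,0,-1],[0,0,-1],[0,0,0],[0,0,0],[0,0,0]],"jaw":[8,8,8,8,8,8,8,8,8,8,8,8]}'; python3 m.py w10|egrep 't |brass'
```

```text
time: 12.8
tool_pos: [0.4774, -0.1139, 0.1452]
tool_rot: [-0.229, 0.229, 0.669, -0.669]
contact_force: [0.3, -0.1, 0.5]
gripper_width: 0.165
time: 14.0
tool_pos: [0.4776, -0.3596, 0.1447]
tool_rot: [0.507, -0.506, -0.494, 0.493]
contact_force: [0.1, -0.8, -0.6]
gripper_width: 0.161
t 14.0 pos [ 0.4776 -0.3596  0.1447] jawyaw 178.5 tilt [ 0.001 -1.     0.   ] F [ 0.1 -0.8 -0.6] w 13.8
brass 39 (248.9, 310.9) (13.0, 4.6) [ 0.485  -0.2094  0.014 ] dir 117.1 size 0.0059 0.0179
brass 33 (3.4, 266.2) (11.9, 4.1) [ 0.8381 -0.2476  0.014 ] dir 147.8 size 0.0116 0.0197
brass 378 (252.5, 226.0) (19.2, 31.1) [ 0.4783 -0.3151  0.014 ] dir 1.0 size 0.0304 0.0205
brass 102 (202.5, 173.5) (7.0, 17.0) [ 0.5242 -0.3692  0.014 ] dir 178.1 size 0.0163 0.0067
```

View pics/w10.png

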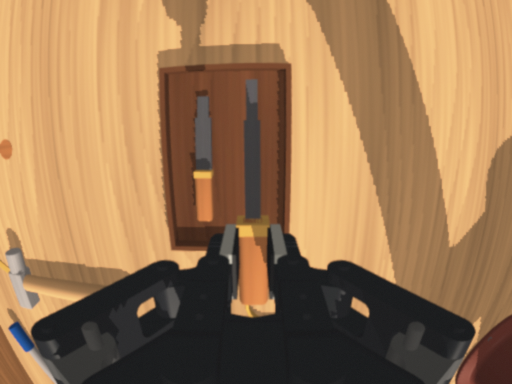

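```bash
python3 -m jog '{"offset":[[0,0,-0.5],[0,0,-0.6],[0,0,-0.6],[0,0,-0.4],[0,0,-0.3],[0,0,-0.1],[0,0,-0.1],[0,0,-0.06],[0,0,0],[0,0,0]],"angular":[[0,0,0],[0,0,0],[0,0,0],[0,0,0],[0,0,0],[0,0,0],[0,0,0],[0,0,0],[0,0,0],[0,0,0]],"jaw":[8,8,8,8,8,8,8,8,8,8]}'
```

```text
time: 15.05
tool_pos: [0.4782, -0.361, 0.0127]
tool_rot: [-0.506, 0.507, 0.493, -0.493]
contact_force: [-0.3, 0.6, -0.8]
gripper_width: 0.166
```

```bash
python3 -m jog '{"offset":[[0,0,-0.03],[0,0,-0.03],[0,0,0],[0,0,0]],"angular":[[0,0,0],[0,0,0],[0,0,0],[0,0,0]],"jaw":[8,8,8,8]}'
```

```text
time: 15.45
tool_pos: [0.4784, -0.3611, 0.0115]
tool_rot: [-0.506, 0.507, 0.493, -0.493]
contact_force: [-4.6, 3.5, 10.4]
gripper_width: 0.164
```

```bash
python3 -m jog '{"offset":[[0,0,0],[0,0,0],[0,0,0],[0,0,0.2],[0,0,0.6],[0,0,0.8],[0,0,0.8],[0,0.3,0.6],[0,0.3,0],[0,0,0],[0,0,0]],"angular":[[0,0,0],[0,0,0],[0,0,0],[0,0,0],[0,0,0],[0,0,0],[0,0,0],[0,0,0],[0,0,0],[0,0,0],[0,0,0]],"jaw":[24,24,24,24,24,24,24,40,85,85,85]}'; python3 m.py w11|egrep 't |brass'
```

```text
time: 16.55
tool_pos: [0.477, -0.3298, 0.1574]
tool_rot: [0.507, -0.506, -0.493, 0.494]
contact_force: [-0.9, -0.6, -1.1]
gripper_width: 0.937
t 16.55 pos [ 0.477  -0.3298  0.1574] jawyaw 178.5 tilt [ 0.001 -1.     0.002] F [-0.9 -0.6 -1.1] w 80.0
brass 2077 (271.5, 275.5) (47.0, 55.0) [ 0.4581 -0.2194  0.014 ] dir 92.5 size 0.0593 0.0634
brass 30 (2.5, 245.5) (9.9, 4.2) [ 0.8385 -0.2454  0.014 ] dir 140.5 size 0.0114 0.0159
brass 76 (202.5, 140.5) (5.0, 17.0) [ 0.5237 -0.3695  0.014 ] dir 177.4 size 0.0167 0.0049
brass 78 (250.0, 138.0) (6.0, 16.0) [ 0.4777 -0.3703  0.014 ] dir 178.5 size 0.0153 0.0058
```

View pics/w11.png

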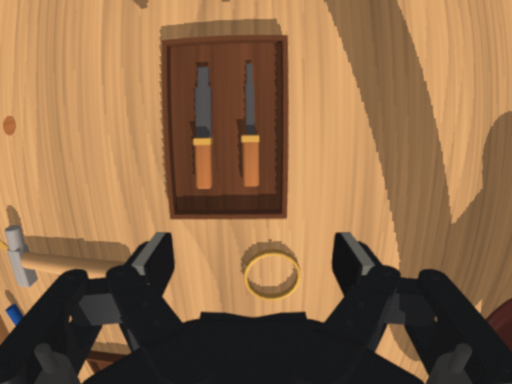

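Both files lie flat and parallel in the tray at (203,128) and (250,123). Now the narrow bangle.

```bash
python3 -m jog '{"offset":[[-0.04,0.23,0],[-0.04,0.23,0],[-0.04,0.23,-0.1],[-0.04,0.23,-0.1],[-0.04,0.23,-0.1],[-0.04,0.23,-0.1],[-0.04,0.23,-0.1],[-0.04,0.23,-0.1],[-0.04,0.23,-0.1],[-0.04,0.23,-0.1],[0,0,0],[0,0,0]],"angular":[[0,0,1],[0,0,1],[0,0,1],[0,0,1],[0,0,1],[0,0,1],[0,0,1],[0,0,1],[0,0,1],[0,0,1],[0,0,0],[0,0,0]],"jaw":[85,85,85,85,85,85,85,85,85,85,85,85]}';  python3 m.py w12|egrep 't |brass'
```

```text
time: 17.8
tool_pos: [0.4572, -0.2156, 0.1178]
tool_rot: [-0.194, 0.192, 0.68, -0.68]
contact_force: [-0.3, 0.0, -0.2]
gripper_width: 1.0
t 17.8 pos [ 0.4572 -0.2156  0.1178] jawyaw -121.7 tilt [ 0.002 -1.     0.   ] F [-0.3  0.  -0.2] w 85.4
brass 111 (83.1, 260.2) (19.5, 43.0) [ 0.4849 -0.0215  0.014 ] dir 65.4 size 0.0588 0.0235
brass 4024 (250.5, 186.5) (71.0, 73.0) [ 0.4599 -0.2154  0.014 ] dir 150.1 size 0.0609 0.0632
brass 75 (392.7, 79.1) (18.9, 6.1) [ 0.4776 -0.3723  0.014 ] dir 1.4000000000000057 size 0.0063 0.0168
brass 71 (366.7, 32.9) (17.4, 5.8) [ 0.5239 -0.3718  0.014 ] dir 175.2 size 0.0059 0.0153
```

View pics/w12.png

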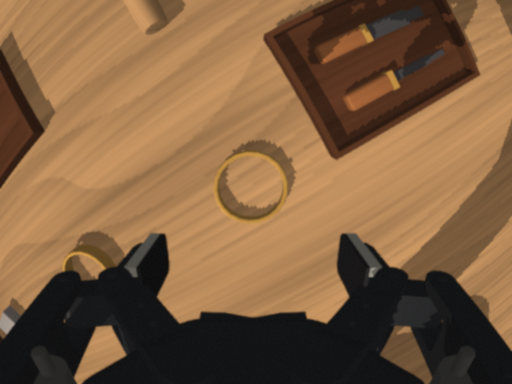

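Run:
```python
from h import *
m=manip.camera_model('wrist');M=np.array(m['mount'])
I={'tool_pos':np.zeros(3),'tool_rot':[1,0,0,0]}
for w,pl,pr in [(85.4,(172,234),(341,234)),(40,(214,226),(293,226)),(14,(238,226),(268,226))]:
    for p,sg in ((pl,-1),(pr,1)):
        o,d=ray('wrist',p,I); k=(sg*w/2000-o[2])/d[2]; print(w,(o+d*k).round(4))
```

```text
85.4 [-0.003   0.0003 -0.0427]
85.4 [-0.0095 -0.0146  0.0427]
40 [-0.0071  0.0026 -0.02  ]
40 [-0.0113 -0.0078  0.02  ]
14 [-0.0099 -0.004  -0.007 ]
14 [-0.017  -0.0215  0.007 ]
```

Run:
```python
import cv2
a=cv2.imread('pics/w12.png')[215:300,120:390]; b=cv2.imread('pics/w8.png')[215:300,120:390]
import numpy as np
cv2.imwrite('pics/tips.png',cv2.resize(np.vstack([a,b]),None,fx=2.9,fy=2.9))
```

```text
(no output)
```

View pics/tips.png

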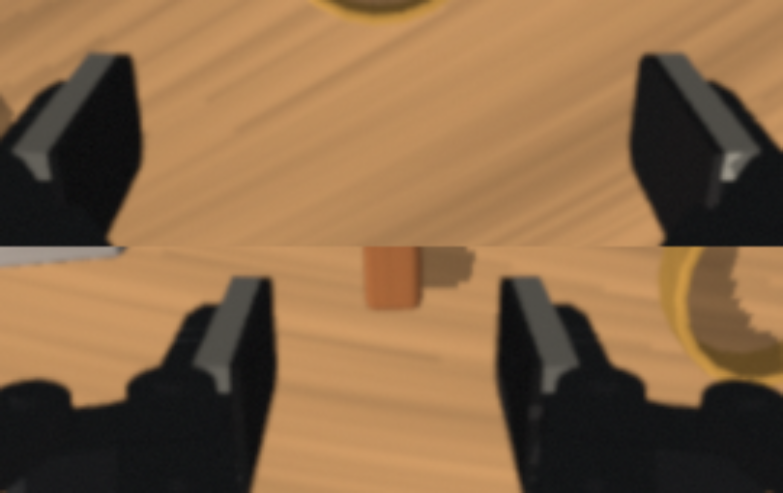

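```bash
python3 -m jog '{"offset":[[0.02,0.02,-0.5],[0,0,-0.6],[0,0,-0.6],[0,0,-0.4],[0,0,-0.2],[0,0,-0.1],[0,0,0],[0,0,0]],"angular":[[0,0,0],[0,0,0],[0,0,0],[0,0,0],[0,0,0],[0,0,0],[0,0,0],[0,0,0]],"jaw":[85,85,85,85,85,85,85,85]}';  python3 -m jog '{"offset":[[0,0,0],[0,0,0],[0,0,0],[0,0,0],[0,0,0]],"angular":[[0,0,0],[0,0,0],[0,0,0],[0,0,0],[0,0,0]],"jaw":[60,60,60,60,60]}'; python3 m.py w13|egrep 't |brass'
```

```text
time: 18.65
tool_pos: [0.4597, -0.2152, 0.0]
tool_rot: [0.192, -0.193, -0.68, 0.681]
contact_force: [-0.1, 0.0, -0.1]
gripper_width: 0.996
time: 19.15
tool_pos: [0.4598, -0.2151, 0.001]
tool_rot: [0.192, -0.193, -0.68, 0.681]
contact_force: [-3.0, 1.4, 8.5]
gripper_width: 0.719
t 19.15 pos [ 0.4598 -0.2151  0.001 ] jawyaw -121.5 tilt [-0.002 -1.     0.   ] F [-3.   1.4  8.5] w 61.4
brass 131 (8.3, 325.6) (18.7, 27.0) [ 0.4923 -0.0072  0.014 ] dir 92.4 size 0.0535 0.014
brass 11260 (253.0, 244.5) (122.0, 115.0) [ 0.4629 -0.2176  0.014 ] dir 144.0 size 0.0638 0.0554
brass 173 (487.4, 70.3) (31.2, 7.3) [ 0.4768 -0.3745  0.014 ] dir 179.3 size 0.0062 0.0174
brass 25 (453.5, 2.5) (5.0, 7.0) [ 0.5173 -0.3727  0.014 ] dir 74.1 size 0.0053 0.0031
```

View pics/w13.png

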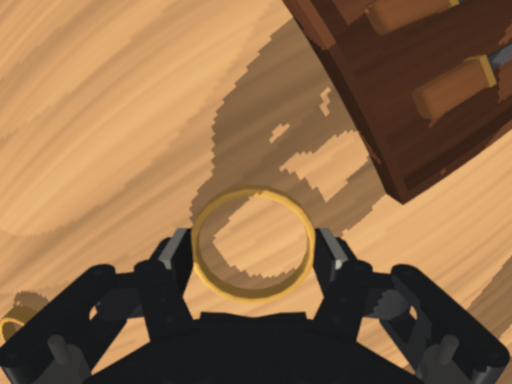

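The narrow bangle is gripped across its diameter at (253,244). Lift and check.

```bash
python3 -m jog '{"offset":[[0,0,0.1],[0,0,0.3],[0,0,0.5],[0,0,0.6],[0,0,0.6],[0,0,0]],"angular":[[0,0,0],[0,0,0],[0,0,0],[0,0,0],[0,0,0],[0,0,0]],"jaw":[60,60,60,60,60,60]}'; python3 m.py w14|egrep 't |brass'
```

```text
time: 19.8
tool_pos: [0.4617, -0.2164, 0.1094]
tool_rot: [0.189, -0.196, -0.679, 0.682]
contact_force: [0.4, -0.8, -0.3]
gripper_width: 0.716
t 19.8 pos [ 0.4617 -0.2164  0.1094] jawyaw -121.5 tilt [-0.01 -1.    0.  ] F [ 0.4 -0.8 -0.3] w 61.1
brass 113 (72.0, 269.3) (18.9, 36.2) [ 0.4897 -0.0092  0.014 ] dir 92.3 size 0.0589 0.0193
brass 11072 (253.0, 245.5) (113.0, 122.0) [ 0.4205 -0.1919  0.014 ] dir 153.0 size 0.1022 0.1151
brass 70 (398.5, 85.5) (18.3, 4.9) [ 0.4772 -0.3724  0.014 ] dir 0.30000000000001137 size 0.005 0.0159
brass 79 (371.5, 37.5) (18.4, 5.5) [ 0.5241 -0.3715  0.014 ] dir 177.9 size 0.0055 0.0157
```

View pics/w14.png

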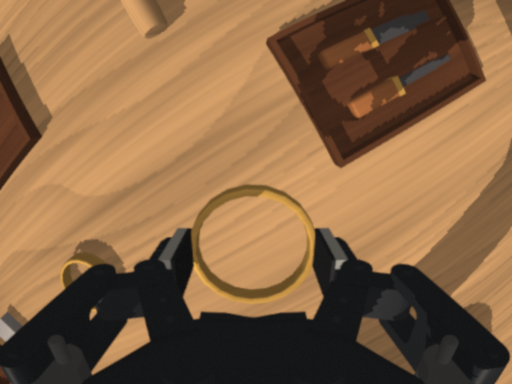

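```bash
python3 -m jog '{"offset":[[0,0.5,0.5],[0,0.8,0.5],[0,0.8,0],[0,0.8,0],[0,0.8,0],[0,0.8,0],[0,0.8,0],[0,0.8,0],[0,0.8,0],[0,0.8,0],[0,0.8,0],[0,0.8,0]],"angular":[[0,0,0],[0,0,0.5],[0,0,0.5],[0,0,0.5],[0,0,0.5],[0,0,0.5],[0,0,0.5],[0,0,0.5],[0,0,0.5],[0,0,0.5],[0,0,0.5],[0,0,0]],"jaw":[60,60,60,60,60,60,60,60,60,60,60,60]}'; python3 -m jog '{"offset":[[0,0.8,0],[0,0.7,0],[0,0.5,0],[0,0.2,0],[0,0,0],[0,0,0],[0,0,0]],"angular":[[0,0,0],[0,0,0],[0,0,0],[0,0,0],[0,0,0],[0,0,0],[0,0,0]],"jaw":[60,60,60,60,60,60,60]}'; python3 m.py w15
```

```text
time: 21.05
tool_pos: [0.4574, 0.2519, 0.152]
tool_rot: [0.01, -0.008, -0.707, 0.707]
contact_force: [-0.1, -0.2, -0.6]
gripper_width: 0.716
time: 21.75
tool_pos: [0.4587, 0.3593, 0.1534]
tool_rot: [0.01, -0.01, -0.707, 0.707]
contact_force: [0.4, -0.2, 0.1]
gripper_width: 0.72
t 21.75 pos [0.4587 0.3593 0.1534] jawyaw -91.6 tilt [ 0.001 -1.     0.001] F [ 0.4 -0.2  0.1] w 61.5
handle 78 (236.0, 215.4) (4.0, 46.0) [0.4221 0.3769 0.014 ] dir 90.2 size 0.0464 0.0043
handle 82 (247.8, 201.0) (5.7, 52.2) [0.437  0.3646 0.014 ] dir 93.4 size 0.0517 0.0059
handle 614 (220.0, 188.0) (66.0, 26.0) [0.4511 0.3914 0.014 ] dir 88.2 size 0.0268 0.0649
handle 93 (198.0, 167.5) (3.0, 62.0) [0.4723 0.4119 0.014 ] dir 87.8 size 0.0618 0.0029
handle 140 (316.0, 164.9) (72.1, 10.0) [0.4718 0.2971 0.014 ] dir 2.8000000000000114 size 0.0099 0.0722
handle 12801 (59.1, 198.7) (149.8, 109.6) [0.4439 0.5836 0.014 ] dir 101.4 size 0.1917 0.1631
handle 4787 (248.4, 130.3) (149.9, 77.2) [0.5064 0.3618 0.014 ] dir 73.2 size 0.0747 0.1425
handle 436 (229.2, 90.6) (10.2, 71.1) [0.5447 0.3787 0.014 ] dir 91.8 size 0.0667 0.0097
handle 201 (273.0, 96.7) (93.6, 15.0) [0.5377 0.338  0.014 ] dir 57.7 size 0.0142 0.0882
handle 117 (504.5, 22.5) (17.7, 12.0) [0.6569 0.038  0.014 ] dir 92.8 size 0.021 0.0356
handle 142 (174.5, 2.0) (4.0, 57.0) [0.639 0.43  0.014] dir 81.7 size 0.0586 0.0044
brass 11411 (252.5, 243.5) (117.0, 123.0) [0.3904 0.3612 0.014 ] dir 3.0 size 0.1217 0.1417
brass 163 (508.0, 168.5) (37.0, 6.0) [0.4679 0.0292 0.014 ] dir 12.400000000000006 size 0.0131 0.0505
grey 1946 (397.3, 171.9) (50.6, 45.7) [0.4649 0.2107 0.02  ] dir 20.0 size 0.0526 0.0568
dark 1895 (249.3, 234.2) (98.7, 38.6) [0.4038 0.364  0.02  ] dir 87.0 size 0.0433 0.098
dark 5011 (214.0, 144.6) (118.3, 171.8) [0.4946 0.3942 0.02  ] dir 117.4 size 0.1666 0.1105
```

View pics/w15.png

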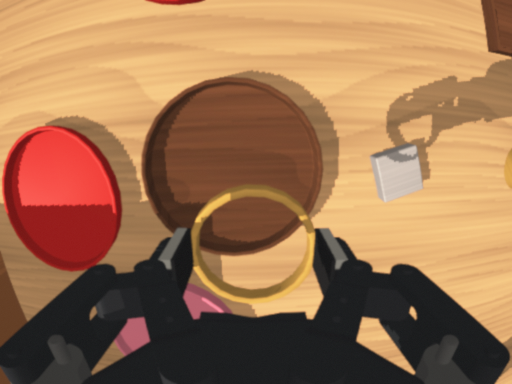

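Run:
```python
from h import *
s=np.load('w15.npy',allow_pickle=True).item()
P=np.array([plane('wrist',p,.02,s)[:2] for p in [(143,160),(322,158),(235,76),(232,254),(168,107),(296,107),(165,222)]]); print(P.round(4))
A=np.c_[2*P,np.ones(len(P))]; x=np.linalg.lstsq(A,(P**2).sum(1),rcond=None)[0]; print(x[:2].round(4),np.sqrt(x[2]+x[0]**2+x[1]**2).round(4))
```

```text
[[0.4832 0.466 ]
 [0.4795 0.2926]
 [0.5577 0.3725]
 [0.3816 0.3827]
 [0.5326 0.4365]
 [0.5277 0.3174]
 [0.4184 0.4499]]
[0.4689 0.3794] 0.0871
```

```bash
python3 -m jog '{"offset":[[0.5,0.2,0],[0.5,0.2,-0.4],[0,0,-0.6],[0,0,-0.6],[0,0,-0.6],[0,0,-0.3],[0,0,-0.16],[0,0,-0.1],[0,0,0],[0,0,0]],"angular":[[0,0,0],[0,0,0],[0,0,0],[0,0,0],[0,0,0],[0,0,0],[0,0,0],[0,0,0],[0,0,0],[0,0,0]],"jaw":[60,60,60,60,60,60,60,60,60,60]}';  python3 m.py w16|egrep 't '
```

```text
time: 22.8
tool_pos: [0.5097, 0.3811, 0.0174]
tool_rot: [-0.009, 0.01, 0.708, -0.707]
contact_force: [-0.4, 0.2, 0.4]
gripper_width: 0.718
t 22.8 pos [0.5097 0.3811 0.0174] jawyaw -91.5 tilt [-0.002 -1.    -0.001] F [-0.4  0.2  0.4] w 61.3
```

View pics/w16.png

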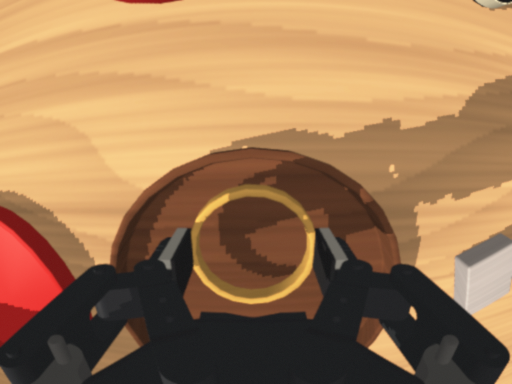

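The ring sits centred in the far half of the dish. I lower gently until contact.

```bash
python3 -m jog '{"offset":[[0,0,-0.1],[0,0,-0.06],[0,0,-0.03],[0,0,0],[0,0,0]],"angular":[[0,0,0],[0,0,0],[0,0,0],[0,0,0],[0,0,0]],"jaw":[60,60,60,60,60]}'
```

```text
time: 23.35
tool_pos: [0.5087, 0.3805, 0.0062]
tool_rot: [0.01, -0.01, -0.707, 0.707]
contact_force: [0.2, -0.8, 0.4]
gripper_width: 0.716
```

```bash
python3 -m jog '{"offset":[[0,0,-0.03],[0,0,0],[0,0,0]],"angular":[[0,0,0],[0,0,0],[0,0,0]],"jaw":[60,60,60]}'
```

```text
time: 23.65
tool_pos: [0.5088, 0.3806, 0.0061]
tool_rot: [0.01, -0.009, -0.707, 0.707]
contact_force: [-4.5, -1.7, 6.8]
gripper_width: 0.72
```

```bash
python3 -m jog '{"offset":[[0,0,0],[0,0,0],[0,0,0],[0,0,0.2],[0,0,0.6],[0,0,0.8],[0,0,0.8],[0,0,0.6],[0,0,0]],"angular":[[0,0,0],[0,0,0],[0,0,0],[0,0,0],[0,0,0],[0,0,0],[0,0,0],[0,0,0],[0,0,0]],"jaw":[73,73,73,73,73,73,85,85,85]}'; python3 m.py w17|egrep 't |brass'
```

```text
time: 24.55
tool_pos: [0.5119, 0.3825, 0.1625]
tool_rot: [-0.006, 0.013, 0.709, -0.705]
contact_force: [1.2, -0.0, 0.1]
gripper_width: 0.994
t 24.55 pos [0.5119 0.3825 0.1625] jawyaw -91.5 tilt [-0.01  -1.    -0.006] F [ 1.2 -0.   0.1] w 84.9
brass 106 (508.5, 206.0) (30.0, 5.0) [0.4691 0.0306 0.014 ] dir 17.30000000000001 size 0.0117 0.0467
brass 3065 (255.5, 183.0) (62.0, 63.0) [0.5077 0.3807 0.014 ] dir 0.09999999999999432 size 0.0622 0.0645
```

View pics/w17.png

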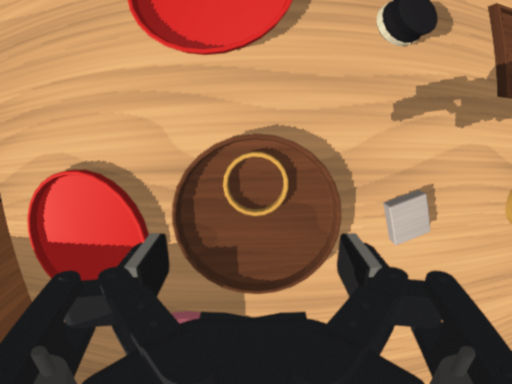

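The narrow bangle lies flat in the dish at (255,183). Now the broad one.

```bash
python3 -m jog '{"offset":[[-0.08,-0.78,0],[-0.08,-0.78,0],[-0.08,-0.78,0],[-0.08,-0.78,0],[-0.08,-0.78,0],[-0.08,-0.78,0],[-0.08,-0.78,-0.2],[-0.08,-0.78,-0.2],[-0.08,-0.78,-0.2],[-0.08,-0.78,-0.2],[0,0,0],[0,0,0]],"angular":[[0,0,0],[0,0,0],[0,0,0],[0,0,0],[0,0,0],[0,0,0],[0,0,0],[0,0,0],[0,0,0],[0,0,0],[0,0,0],[0,0,0]],"jaw":[85,85,85,85,85,85,85,85,85,85,85,85]}'; python3 m.py w18|egrep 't |brass'
```

```text
time: 25.8
tool_pos: [0.4676, -0.0098, 0.1133]
tool_rot: [-0.011, 0.009, 0.707, -0.707]
contact_force: [-0.5, -0.4, 0.2]
gripper_width: 0.995
t 25.8 pos [ 0.4676 -0.0098  0.1133] jawyaw -91.7 tilt [ 0.003 -1.    -0.001] F [-0.5 -0.4  0.2] w 84.9
brass 4424 (253.5, 189.0) (74.0, 77.0) [ 0.4685 -0.0105  0.014 ] dir 0.4000000000000057 size 0.0632 0.0652
```

View pics/w18.png

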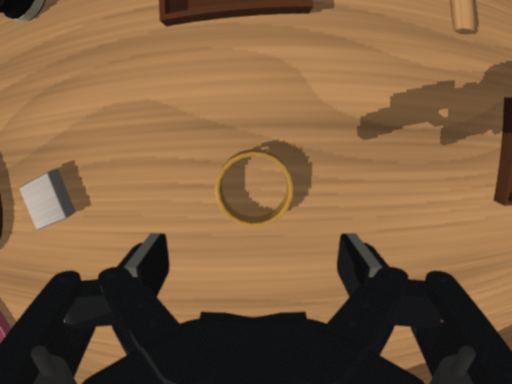

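```bash
python3 -m jog '{"offset":[[0.02,0,-0.5],[0,0,-0.6],[0,0,-0.6],[0,0,-0.4],[0,0,-0.1],[0,0,0],[0,0,0]],"angular":[[0,0,0],[0,0,0],[0,0,0],[0,0,0],[0,0,0],[0,0,0],[0,0,0]],"jaw":[85,85,85,85,85,85,85]}';  python3 -m jog '{"offset":[[0,0,0],[0,0,0],[0,0,0],[0,0,0],[0,0,0]],"angular":[[0,0,0],[0,0,0],[0,0,0],[0,0,0],[0,0,0]],"jaw":[60,60,60,60,60]}'; python3 -m jog '{"offset":[[0,0,0.1],[0,0,0.3],[0,0,0.5],[0,0,0.6],[0,0,0.6],[0,0,0]],"angular":[[0,0,0],[0,0,0],[0,0,0],[0,0,0],[0,0,0],[0,0,0]],"jaw":[60,60,60,60,60,60]}'; python3 m.py w19|egrep 't |brass'
```

```text
time: 26.55
tool_pos: [0.4709, -0.0091, 0.0061]
tool_rot: [0.008, -0.01, -0.707, 0.707]
contact_force: [0.6, 0.4, -0.2]
gripper_width: 0.998
time: 27.05
tool_pos: [0.4713, -0.0096, 0.0074]
tool_rot: [0.009, -0.01, -0.707, 0.707]
contact_force: [-4.6, 1.1, 10.2]
gripper_width: 0.723
time: 27.65
tool_pos: [0.4732, -0.0101, 0.1152]
tool_rot: [0.006, -0.013, -0.706, 0.708]
contact_force: [0.9, 0.5, -1.2]
gripper_width: 0.727
t 27.65 pos [ 0.4732 -0.0101  0.1152] jawyaw -91.6 tilt [-0.01  -1.     0.002] F [ 0.9  0.5 -1.2] w 62.1
brass 1327 (261.9, 273.6) (60.3, 126.8) [ 0.3925 -0.0169  0.014 ] dir 109.3 size 0.1176 0.0657
brass 269 (210.6, 207.3) (11.9, 41.2) [0.4595 0.0265 0.014 ] dir 127.1 size 0.0375 0.0102
```

View pics/w19.png

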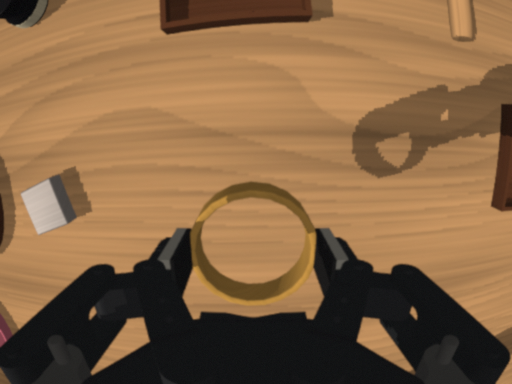

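```bash
python3 -m jog '{"offset":[[0,0.3,0.5],[-0.08,0.75,0.5],[-0.08,0.75,0],[-0.08,0.75,0],[-0.08,0.75,0],[-0.08,0.75,0],[-0.08,0.75,0],[-0.08,0.75,0],[-0.08,0.75,0],[-0.08,0.75,0],[-0.08,0.75,0],[-0.08,0.75,0]],"angular":[[0,0,0],[0,0,0],[0,0,0],[0,0,0],[0,0,0],[0,0,0],[0,0,0],[0,0,0],[0,0,0],[0,0,0],[0,0,0],[0,0,0]],"jaw":[60,60,60,60,60,60,60,60,60,60,60,60]}'; python3 -m jog '{"offset":[[0,0,-0.5],[0,0,-0.6],[0,0,-0.5],[0,0,0],[0,0,0]],"angular":[[0,0,0],[0,0,0],[0,0,0],[0,0,0],[0,0,0]],"jaw":[60,60,60,60,60]}';  python3 m.py w20|egrep 't '
```

```text
time: 28.9
tool_pos: [0.4244, 0.4188, 0.1574]
tool_rot: [0.01, -0.009, -0.706, 0.708]
contact_force: [0.4, 0.1, -1.2]
gripper_width: 0.722
time: 29.4
tool_pos: [0.4248, 0.4173, 0.0783]
tool_rot: [0.01, -0.009, -0.706, 0.708]
contact_force: [-0.6, 0.2, -0.5]
gripper_width: 0.721
t 29.4 pos [0.4248 0.4173 0.0783] jawyaw -91.6 tilt [ 0.002 -1.     0.002] F [-0.6  0.2 -0.5] w 61.6
```

View pics/w20.png

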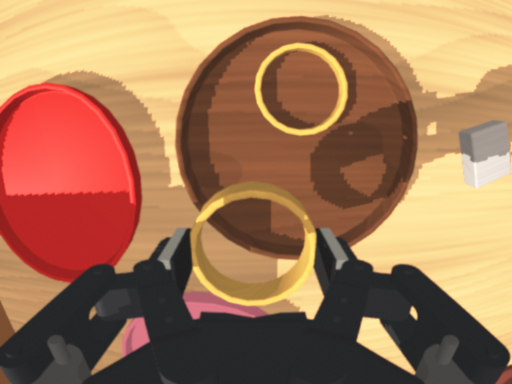

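I overshot in y by 37 mm, which the picture confirms; the tool is still well above the rim. I correct this and then lower.

```bash
python3 -m jog '{"offset":[[0.07,-0.37,0],[0.07,-0.37,0],[0,0,0],[0,0,-0.4],[0,0,-0.4],[0,0,-0.2],[0,0,-0.1],[0,0,0],[0,0,0]],"angular":[[0,0,0],[0,0,0],[0,0,0],[0,0,0],[0,0,0],[0,0,0],[0,0,0],[0,0,0],[0,0,0]],"jaw":[60,60,60,60,60,60,60,60,60]}';  python3 m.py w21|egrep 't '
```

```text
time: 30.35
tool_pos: [0.4333, 0.3814, 0.0257]
tool_rot: [-0.009, 0.01, 0.707, -0.707]
contact_force: [0.2, 0.4, -0.3]
gripper_width: 0.728
t 30.35 pos [0.4333 0.3814 0.0257] jawyaw -91.5 tilt [-0.001 -1.    -0.001] F [ 0.2  0.4 -0.3] w 62.2
```

View pics/w21.png

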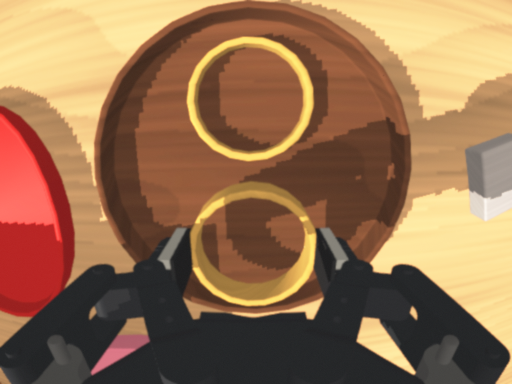

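```bash
python3 -m jog '{"offset":[[0,0,-0.1],[0,0,-0.1],[0,0,-0.04],[0,0,0],[0,0,0]],"angular":[[0,0,0],[0,0,0],[0,0,0],[0,0,0],[0,0,0]],"jaw":[60,60,60,60,60]}'
```

```text
time: 30.9
tool_pos: [0.4327, 0.381, 0.0126]
tool_rot: [0.01, -0.01, -0.707, 0.707]
contact_force: [-0.8, 0.6, -0.7]
gripper_width: 0.726
```

```bash
python3 -m jog '{"offset":[[0,0,-0.03],[0,0,-0.02],[0,0,0],[0,0,0]],"angular":[[0,0,0],[0,0,0],[0,0,0],[0,0,0]],"jaw":[60,60,60,60]}'
```

```text
time: 31.3
tool_pos: [0.4327, 0.3811, 0.0125]
tool_rot: [0.01, -0.009, -0.707, 0.707]
contact_force: [-6.3, -4.9, 13.4]
gripper_width: 0.724
```

```bash
python3 -m jog '{"offset":[[0,0,0],[0,0,0],[0,0,0],[0,0,0.2],[0,0,0.6],[0,0,0.8],[0,0,0.8],[0,0,0.6],[0,0,0],[0,0,0]],"angular":[[0,0,0],[0,0,0],[0,0,0],[0,0,0],[0,0,0],[0,0,0],[0,0,0],[0,0,0],[0,0,0],[0,0,0]],"jaw":[73,73,73,73,73,73,80,80,80,80]}'; python3 m.py w22|egrep 't |brass|grey'
```

```text
time: 32.3
tool_pos: [0.4332, 0.3813, 0.1617]
tool_rot: [-0.009, 0.01, 0.708, -0.707]
contact_force: [0.0, -0.6, -0.4]
gripper_width: 0.935
t 32.3 pos [0.4332 0.3813 0.1617] jawyaw -91.5 tilt [-0.002 -1.    -0.001] F [ 0.  -0.6 -0.4] w 79.8
brass 3319 (252.6, 181.2) (65.0, 65.9) [0.4299 0.3817 0.014 ] dir 21.19999999999999 size 0.0651 0.0665
brass 3380 (251.0, 104.5) (65.0, 66.0) [0.5058 0.3812 0.014 ] dir 178.9 size 0.0634 0.0638
grey 1840 (412.6, 148.5) (48.5, 43.2) [0.4635 0.2115 0.02  ] dir 19.099999999999994 size 0.0538 0.0549
```

View pics/w22.png

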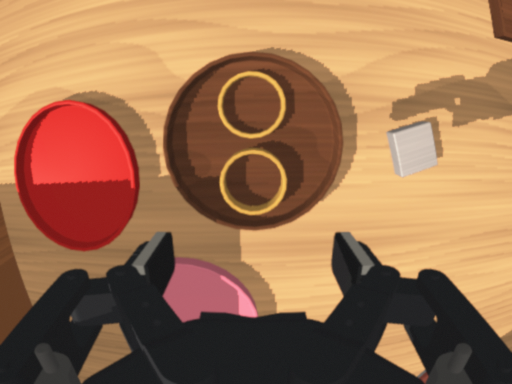

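Both bangles lie flat side by side at (252,104) and (253,181). Now the bench block at (412,148).

```bash
python3 -m jog '{"offset":[[0.1,-0.6,0],[0.1,-0.6,0],[0.1,-0.6,0],[0.1,-0.6,-0.2],[0.1,-0.6,-0.3],[0.1,-0.54,-0.4],[0,0,0],[0,0,0]],"angular":[[0,0,0.7],[0,0,0.7],[0,0,0.5],[0,0,0.5],[0,0,0.5],[0,0,0.5],[0,0,0],[0,0,0]],"jaw":[80,80,80,80,80,80,80,80]}'; python3 m.py w23|egrep 't |grey'
```

```text
time: 33.15
tool_pos: [0.4614, 0.2035, 0.1133]
tool_rot: [0.114, -0.117, 0.698, -0.698]
contact_force: [-0.0, -0.8, -0.0]
gripper_width: 0.939
t 33.15 pos [0.4614 0.2035 0.1133] jawyaw -71.3 tilt [ 0.004 -1.    -0.001] F [-0.  -0.8 -0. ] w 80.2
grey 3154 (251.4, 187.9) (58.5, 56.9) [0.4643 0.2057 0.02  ] dir 15.5 size 0.0484 0.0469
```

View pics/w23.png

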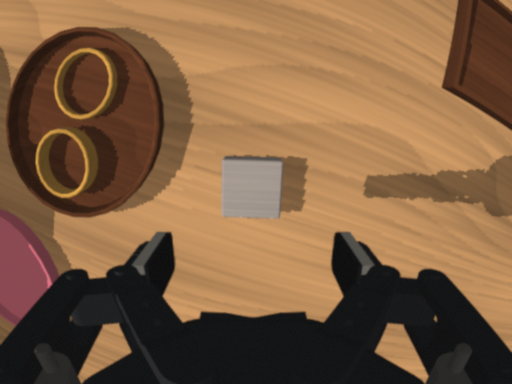

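```bash
python3 -m jog '{"offset":[[0.06,0.04,-0.4],[0,0,-0.6],[0,0,-0.6],[0,0,-0.4],[0,0,-0.16],[0,0,0],[0,0,0]],"angular":[[0,0,-0.4],[0,0,0],[0,0,0],[0,0,0],[0,0,0],[0,0,0],[0,0,0]],"jaw":[80,80,80,80,80,80,80]}';  python3 -m jog '{"offset":[[0,0,0],[0,0,0],[0,0,0],[0,0,0],[0,0,0],[0,0,0]],"angular":[[0,0,0],[0,0,0],[0,0,0],[0,0,0],[0,0,0],[0,0,0]],"jaw":[40,40,40,40,40,40]}'; python3 m.py w24|egrep 't |grey'
```

```text
time: 33.9
tool_pos: [0.4667, 0.2068, 0.0086]
tool_rot: [0.102, -0.101, 0.7, -0.7]
contact_force: [1.2, -0.5, -0.6]
gripper_width: 0.934
time: 34.5
tool_pos: [0.4671, 0.2065, 0.0091]
tool_rot: [0.102, -0.1, 0.7, -0.7]
contact_force: [-0.5, -0.3, 6.3]
gripper_width: 0.564
t 34.5 pos [0.4671 0.2065 0.0091] jawyaw -73.6 tilt [-0.003 -1.    -0.   ] F [-0.5 -0.3  6.3] w 48.2
grey 7776 (252.5, 251.0) (86.0, 101.0) [0.4663 0.2065 0.02  ] dir 20.30000000000001 size 0.0473 0.0488
```

View pics/w24.png

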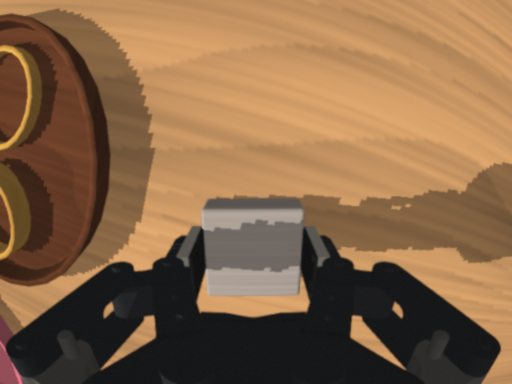

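```bash
python3 -m jog '{"offset":[[0,0,0.1],[0,0,0.4],[0,0,0.7],[0,0,0.8],[0,-0.3,0.8],[0,-0.5,0.1],[0.3,-0.5,0],[0.5,-0.5,0],[0.5,-0.5,0],[0.5,-0.5,0],[0.5,-0.5,0],[0.5,-0.5,0]],"angular":[[0,0,0],[0,0,0],[0,0,0],[0,0,0],[0,0,-0.3],[0,0,-0.3],[0,0,-0.3],[0,0,-0.3],[0,0,-0.3],[0,0,-0.3],[0,0,-0.3],[0,0,0]],"jaw":[40,40,40,40,40,40,40,40,40,40,40,40]}'; python3 -m jog '{"offset":[[0.4,-0.3,0],[0.3,0,0],[0,0,0],[0,0,0]],"angular":[[0,0,0],[0,0,0],[0,0,0],[0,0,0]],"jaw":[40,40,40,40]}'; python3 m.py w25|egrep 't |grey|dark'
```

```text
time: 35.75
tool_pos: [0.6055, 0.0148, 0.1509]
tool_rot: [0.023, -0.024, 0.707, -0.707]
contact_force: [0.4, 0.6, -2.9]
gripper_width: 0.564
time: 36.15
tool_pos: [0.6396, 0.0011, 0.151]
tool_rot: [0.023, -0.025, 0.707, -0.707]
contact_force: [-1.7, 0.8, -4.5]
gripper_width: 0.564
t 36.15 pos [0.6396 0.0011 0.151 ] jawyaw -86.1 tilt [ 0.003 -1.    -0.001] F [-1.7  0.8 -4.5] w 48.2
grey 8035 (252.0, 251.0) (86.0, 100.0) [ 0.5664 -0.0031  0.02  ] dir 7.699999999999989 size 0.0977 0.102
grey 1259 (466.3, 49.0) (69.9, 24.2) [ 0.8061 -0.2211  0.02  ] dir 91.0 size 0.0308 0.105
dark 2768 (477.0, 286.0) (76.0, 68.0) [ 0.5131 -0.323   0.02  ] dir 33.400000000000006 size 0.1401 0.1848
dark 2146 (22.0, 274.5) (103.0, 44.0) [0.4874 0.3128 0.02  ] dir 162.9 size 0.0883 0.1847
dark 15592 (254.2, 136.7) (132.2, 128.8) [0.6815 0.0026 0.02  ] dir 0.9 size 0.1228 0.1209
```

View pics/w25.png

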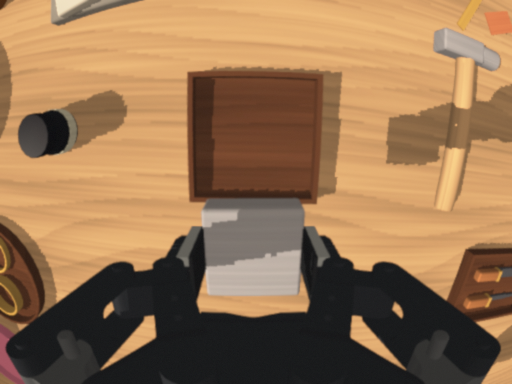

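The tray spans (188,70)–(322,203), square to the jaws. I move over its centre and lower.

```bash
python3 -m jog '{"offset":[[0.4,0,0],[0.4,0,-0.3],[0,0,-0.6],[0,0,-0.6],[0,0,-0.5],[0,0,-0.3],[0,0,-0.2],[0,0,0],[0,0,0]],"angular":[[0,0,0],[0,0,0],[0,0,0],[0,0,0],[0,0,0],[0,0,0],[0,0,0],[0,0,0],[0,0,0]],"jaw":[40,40,40,40,40,40,40,40,40]}'; python3 m.py w26|egrep 't '
```

```text
time: 37.1
tool_pos: [0.6815, 0.001, 0.0287]
tool_rot: [-0.025, 0.023, -0.707, 0.707]
contact_force: [0.0, -0.1, -4.1]
gripper_width: 0.558
t 37.1 pos [0.6815 0.001  0.0287] jawyaw -86.1 tilt [-0.002 -1.     0.   ] F [ 0.  -0.1 -4.1] w 47.6
```

View pics/w26.png

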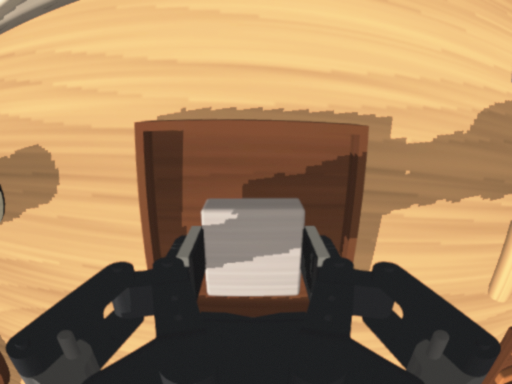

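```bash
python3 -m jog '{"offset":[[0,0,-0.1],[0,0,-0.1],[0,0,-0.05],[0,0,0],[0,0,0]],"angular":[[0,0,0],[0,0,0],[0,0,0],[0,0,0],[0,0,0]],"jaw":[40,40,40,40,40]}'
```

```text
time: 37.65
tool_pos: [0.6806, 0.001, 0.0146]
tool_rot: [0.024, -0.024, 0.707, -0.707]
contact_force: [1.1, 0.7, -4.4]
gripper_width: 0.563
```

```bash
python3 -m jog '{"offset":[[0,0,-0.03],[0,0,-0.02],[0,0,0],[0,0,0]],"angular":[[0,0,0],[0,0,0],[0,0,0],[0,0,0]],"jaw":[40,40,40,40]}'
```

```text
time: 38.05
tool_pos: [0.6809, 0.001, 0.0141]
tool_rot: [-0.024, 0.024, -0.707, 0.707]
contact_force: [-5.7, 0.5, 5.4]
gripper_width: 0.559
```

Contact: the force went from −4.4 N to +5.4 N. Release, rise and retreat.

```bash
python3 -m jog '{"offset":[[0,0,0],[0,0,0],[0,0,0],[0,0,0.2],[0,0,0.6],[0,0,0.8],[0,0,0.8],[-0.5,0,0.8],[-0.8,0,0.5],[-0.8,0,0],[0,0,0],[0,0,0]],"angular":[[0,0,0],[0,0,0],[0,0,0],[0,0,0],[0,0,0],[0,0,0],[0,0,0],[0,0,0],[0,0,0],[0,0,0],[0,0,0],[0,0,0]],"jaw":[58,58,58,58,58,58,58,58,58,58,58,58]}'; python3 m.py w27|egrep 't |grey'
python3 - <<'E'
from h import *
snap('side','side9.png'); _,im=snap('top','top9.png')
E
```

```text
time: 39.25
tool_pos: [0.5753, 0.0011, 0.198]
tool_rot: [-0.024, 0.023, -0.707, 0.707]
contact_force: [0.2, 0.4, -0.5]
gripper_width: 0.681
t 39.25 pos [0.5753 0.0011 0.198 ] jawyaw -86.2 tilt [-0.001 -1.     0.   ] F [ 0.2  0.4 -0.5] w 58.1
grey 2002 (259.0, 78.5) (45.0, 46.0) [0.6769 0.0013 0.02  ] dir 4.0 size 0.0488 0.0493
grey 691 (444.1, 9.1) (62.9, 19.8) [ 0.8055 -0.224   0.02  ] dir 93.1 size 0.0312 0.1008
```

View pics/w27.png

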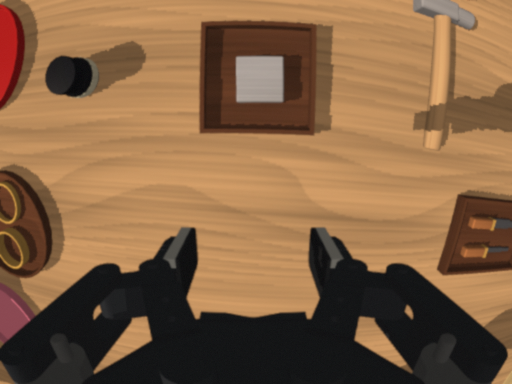

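View pics/side9.png

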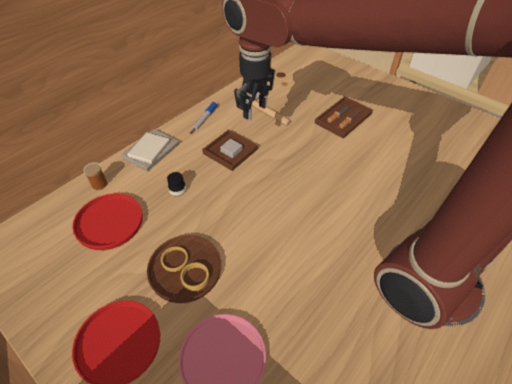

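View pics/top9.png

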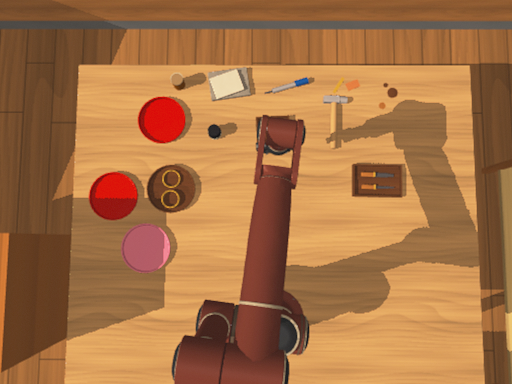

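The wrist, side and top views agree. The block is in the square tray at wrist (259,79), the two bangles are in the dark dish at top (171,178) and (171,198), and the two files are in the oblong tray at top (378,180). The jar and the hammer have not moved, and the gripper is clear.

```bash
python3 -c "
from plant import manip
print(manip.job_done(), manip.state()['time'])"
```

```text
the job is handed in; nothing more can be done
the job is handed in; nothing more can be done
```

The bench is tidied and the job is handed in, at about 39.4 s of the 109 s allowed. I worked in the order asked: broad file, slim file, narrow bangle, broad bangle, bench block. Each piece was lowered until it touched, released by a few mm, and then left.

**Last checks:** The final wrist, side and top views show:
- Both files flat and parallel along the oblong tray, about 46 mm apart.
- Both bangles flat in the dark dish, with a gap of about 10 mm.
- The block flat and central in the square tray.
- The jar and hammer in the same place by eye as in the first pictures, with the gripper clear of everything.

**Forces:** The readings at the end of each call never passed about 16 N. I did not see the values in between.

**What disagreed:**
- The measured TCP height stayed 2–4 mm above the commanded height, so I judged contact from the force reading.
- I overshot 37 mm sideways, still well above the dish, while carrying the broad bangle, and corrected it before lowering.
- Heights measured from two views differed by a few mm from the text: the narrow bangle read 4 mm, the block top 17–23 mm, and the broad file's ferrule 10 mm against 14 mm. The tray and dish heights were only checked by how well the rim sizes fitted.

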